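# Tip a chip cassette out of the packed rack onto the warmer

### The job

The orange chip cassette has to go onto the warming plate, but the amber jar stands in its way: first set the jar upright in the blue spill tray. Then take the orange cassette by the rib on its top, tip the top outwards over the rack's front lip (about 20 degrees) until it is clear of the rear rail, draw it out, and stand it upright and square on the dark mat on the warming plate, wholly within the mat. Set both down gently without dropping them, leave the other cassettes standing in the rack, and do not disturb the beaker, the wash bottle or the tube rack.

Things in the scene. Friction and masses are not known exactly. Their poses are not given: they have to be found in the camera images.
- rack: White fixed rack, five cassettes side by side along its y (pitch 31 mm, any order). Origin under its middle on the bench, z up, open front to its -x. Floor top 8 mm up; rear stops at x = +46 mm (bars up to 28 mm and 74 to 86 mm up); end walls at y = +-78 to 84 mm, 60 mm high, rear posts (x 22 to 52 mm) up to the rail.
- lip (a point): Middle of the top of the rack's front lip (rack frame x -45.5, y 0, z 34 mm). The lip is 5 mm thick, x -48 to -43 mm, full width, with a rounded top.
- rail (a point): Middle of the lower front edge of the aluminium rear rail (rack frame x 22, y 0, z 135 mm); it reaches back to x = 52 mm and is 6 mm thick. A cassette lifted upright meets it after 22 mm, too soon to pass the lip (26 mm above the floor). Tipped about 0.35 rad it can be drawn out along its own length between lip and rail.
- cassette_orange: Orange plastic cassette to be moved, loose, 0.13 to 0.25 kg, 80 (x) by 30 (y) by 105 mm (z). Origin at the centre of its underside, z up, axes as the rack's at the start. Grip rib on top: 12 mm thick (x), 22 mm wide (y), 26 mm high, centred at x = -22 mm (towards the open front). Starts at any of the five places, about 1 mm from its neighbours, 1 to 3 mm behind the lip, 6 to 8 mm before the rear stops.
- orange_rib (a point): Centre of the top of the orange cassette's grip rib (x -22, y 0, z 131 mm in the cassette's frame).
- jar: Amber jar with paper band and black cap, loose, 0.14 to 0.26 kg, 125 mm high, standing on the bench right in front of the orange cassette (its axis 42 to 52 mm before that cassette's front face). Body diameter 44 mm, drawn in slightly under the cap; cap diameter 40 mm, from 109 to 125 mm up: grip it there from above. Origin at the centre of its underside, z up.
- tray: Blue fixed spill tray on the bench, 130 by 130 mm, 20 mm high, walls and floor 5 mm thick. Origin at the centre of its underside. Lies to one side of the rack, the warming plate to the other (either way round).
- warmer: White fixed warming plate, 210 by 210 mm aluminium top, 75 mm high. Origin under its centre on the bench, z up; the mat lies on its -y half and the beaker stands on its +y half.
- mat (a point): Centre of the dark mat on the warming plate, at the plate's top surface (75 mm up). The mat is 100 mm along the warmer's x axis by 50 mm along its y axis and under 1 mm thick; axes as the warmer's. The cassette's 80 mm side goes along the 100 mm, either way round.
- cassette_blue: Blue plastic chip cassette, same shape as the orange one (see there); stays in the rack.
- cassette_green: Green plastic chip cassette, same shape as the orange one (see there); stays in the rack.
- cassette_grey: Grey plastic chip cassette, same shape as the orange one (see there); stays in the rack.
- cassette_white: White plastic chip cassette, same shape as the orange one (see there); stays in the rack.
- beaker: Glass beaker, bystander on the warming plate, diameter 64 mm, 80 mm high. Origin at the centre of its underside.
- wash_bottle: White bottle with red cap, bystander on the bench nearer the robot, diameter 56 mm, 120 mm high. Origin at the centre of its underside.
- tube_rack: Yellow block of microtubes, bystander on the bench nearer the robot, 50 mm (x) by 90 mm (y), 61 mm high. Origin at the centre of its underside.
Not all that is in view belongs to the job. There is more than one size of the cassette_orange; the job needs the largest.

How it is judged (in metres and radians):
On the way, in this order (a step that is already met when the one before it is completed fails the run):
1. the jar stands released in the spill tray (x of jar in the frame of tray between -0.045 and 0.045 m and y of jar in the frame of tray between -0.045 and 0.045 m and z of jar in the frame of tray below 0.012 m and angle between jar's own z axis and vertical below 0.12 rad and linear speed of jar below 0.03 m/s and contact force between jar and the fingers below 0.1 N), for 0.2 s.
2. the orange cassette is tipped outwards by its top, its foot still in the rack (angle between cassette_orange's own z axis and vertical above 0.2 rad and z of cassette_orange in the frame of rack below 0.06 m and x of orange_rib in the frame of rack below -0.04 m and y of cassette_orange in the frame of rack between -0.09 and 0.09 m and x of cassette_orange in the frame of rack above -0.04 m), for 0.1 s.
At the end, for the whole second after the job is handed in: Jar upright and at rest in the tray; orange cassette upright (0.08 rad), at rest on the mat, within 14 mm of its centre along each mat axis, square within 0.3 rad; other cassettes upright in the rack (20 mm, 0.15 rad); beaker, wash bottle, tube rack within 25 mm of their starts (x of jar in the frame of tray between -0.045 and 0.045 m and y of jar in the frame of tray between -0.045 and 0.045 m and z of jar in the frame of tray below 0.012 m and angle between jar's own z axis and vertical below 0.12 rad and linear speed of each of jar, cassette_orange below 0.03 m/s and x of cassette_orange in the frame of mat between -0.014 and 0.014 m and y of cassette_orange in the frame of mat between -0.014 and 0.014 m and z of cassette_orange in the frame of mat between -0.006 and 0.006 m and angle between cassette_orange's own z axis and vertical below 0.08 rad and angle between the x axis of cassette_orange and the x axis of warmer, either way round below 0.3 rad and angular speed of cassette_orange below 0.2 rad/s and distance of each of cassette_blue, cassette_green, cassette_grey, cassette_white from where it was at the start of the episode below 0.02 m and angle between each of cassette_blue, cassette_green, cassette_grey, cassette_white's own z axis and vertical below 0.15 rad and distance of each of beaker, wash_bottle, tube_rack from where it was at the start of the episode below 0.025 m); the robot touches nothing.
It fails at once if beaker, wash bottle or tube rack moved more than 25 mm or tipped beyond 0.4 rad (distance of any of beaker, wash_bottle, tube_rack from where it was at the start of the episode above 0.025 m or angle between any of beaker, wash_bottle, tube_rack's own z axis and vertical above 0.4 rad).
It fails at once if another cassette is drawn or tipped out (moved more than 40 mm or tilted beyond 0.3 rad) (distance of any of cassette_blue, cassette_green, cassette_grey, cassette_white from where it was at the start of the episode above 0.04 m or angle between any of cassette_blue, cassette_green, cassette_grey, cassette_white's own z axis and vertical above 0.3 rad).
It fails at once if the cassette is dropped onto the warming plate (faster than 0.45 m/s within 20 mm of it) (horizontal distance between cassette_orange and warmer below 0.13 m and z of cassette_orange in the frame of mat below 0.02 m and linear speed of cassette_orange above 0.45 m/s).
It fails at once if the jar is dropped into the tray (faster than 0.45 m/s within 20 mm of its floor) (horizontal distance between jar and tray below 0.06 m and z of jar in the frame of tray below 0.025 m and linear speed of jar above 0.45 m/s).
It fails at once if the jar is knocked over (angle between jar's own z axis and vertical above 0.6 rad).
It also fails if it takes over 61 s, if anything falls off the work surface, if the arm or the gripper's body presses on something with over 40 N, if the wrist force passes 120 N, or if a joint passes its speed limit or range.

### The arm

A 7-joint arm with a two-finger parallel gripper is mounted at the origin on the work surface. World frame = base frame: x ahead of the robot, y to its left, z up, the work surface at z = 0. Lengths are in mm, angles in rad, forces in N, time in s.
With the tool pointing down it reaches from about 425 to 875 mm from the base axis. Payload 8.4 kg.
Tool frame: the origin (TCP) lies at the very end of the fingers, on their centre line; the grasp point (between the pads) lies 19 mm behind it (ctrl.grip_depth is the distance from the TCP to the grasp point, in mm); z points along the fingers, x is the direction in which the jaws open and shut, and the axes are right-handed (so a half turn about z gives the same grasp; the last joint's range is limited). The gripper opens to 87 mm and grips with 3 to 60 N. Pads are 19 mm wide; open, the fingers measure 117 mm over their backs; the gripper's body (75 mm by 190 mm) begins 51 mm behind the grasp point.
Start: joints at [-1.376, 0.333, 0.04, 1.465, -0.013, 1.343, -0.059], TCP at [188.236, 622.117, 198.646] pointing down, gripper open.
Joint ranges: [-2.58, 2.58], [-0.38, 2.09], [-1.3, 1.39], [0.25, 2.4], [-1.5, 4.64], [0.08, 2.09], [-2.65, 2.65]. Speed limits (rad/s): [2.22, 2.22, 2.79, 2.79, 3.14, 3.14, 3.14].

### API

Orientations are given as a unit quaternion [w, x, y, z].
In Python, from workcell import readout, camera, calibration, job, ctrl gives the robot as it stands.
- The arm moves only by the shell command python3 -m crank 'ROWS'. ROWS is JSON, a list of rows, each a list of 3 entries, a list of its own where there are three numbers: the shift along the world's x, y, z in mm, then the turn about the world's z in degrees, then the gripper command: -1 is fully open, 1 is shut, values between are in proportion. In form: [[[dx, dy, dz], roll, grip], ...]. A call has 1 to 8 rows; each row shifts and turns the pose as measured when the row begins; what a row does not reach is not made up. A row lasts 1/8 s, in which the tool goes at most 62.5 mm and 10.7 degrees, less where a joint would pass 70% of its speed; a pose out of reach is approached as far as the arm can. A call is refused whole if a number of a shift passes 62.5 or a number of a turn 10.7, either way. A call with a gripper value outside its range is refused whole. The fingers move at their own pace and stop on an object; the grip force is fixed at half the most. Time passes only in rows, so rows that do not move let the fingers close. It gives the time, the measured TCP pose, the force and the opening at its end, in the units of the state.
- readout.get_state(): the state, without advancing time (a new reading comes with each control period).
- camera(name): name is "scene" or "top"; returns the picture (420x560x3 uint8, red, green, blue); there is no depth.
- calibration(name): a dict with "fovy" (degrees; the focal length in pixels is half the picture's height over the tangent of half this angle, whatever the lens; pixels are square), "cx", "cy" (the principal point, pixels), "R" (3x3) and "t" (3): a world point X has camera coordinates R X + t. Camera axes: x right, y down, z forward; pixel columns grow to the right and rows downward; lengths in mm; the calibration is good to about 2 mm. A picture is of the moment at which its call begins. calibration takes no time and is no camera call.
- job.hand_in(): hands the job in, once; it reports no verdict.
The state is a dict: "t": time; "joints": joint angles; "qd": joint speeds; "joint_torque": joint torques, N m; "ee_pos": TCP position; "orientation": TCP orientation; "ft_force": force on the tool from outside, world axes, zero at the start; "torque": the same for the moment, N m; "gripper_width": finger opening in mm.
Only numpy, scipy, OpenCV 4.12 (cv2) and the standard library are available. Lean on these libraries where they do the work, as an engineer would, in place of code of your own. Each camera call takes 0.05 s, during which the arm holds its last target.

## Working session

There is one attempt and no reset: what is moved stays moved. The work goes in short steps, Python scripts to look and compute and a shell command to move; the robot and the scene stay as the last step left them, time stands still between calls to the robot, and variables do not carry over. Pictures are saved under pics/ and viewed, and the job is handed in when it is done.

```bash
ls; mkdir -p pics; python3 - <<'E'
from workcell import readout,camera,calibration,ctrl
import cv2
for n in("scene","top"):
    cv2.imwrite(f"pics/{n}0.png",camera(n)[:,:,::-1]); c=calibration(n); print(n,c)
print(readout.get_state(),ctrl.grip_depth)
E
```

```text
pics
scene {'fovy': 47.079842121153256, 'cx': 282.28490901622524, 'cy': 219.7755248747937, 'R': array([[-9.99845343e-01,  1.75866472e-02,  2.93744088e-05],
       [ 1.54623881e-02,  8.79869164e-01, -4.74964387e-01],
       [-8.37887672e-03, -4.74890476e-01, -8.80005017e-01]]), 't': array([ 595.18070267,   31.44934889, 1464.00069838])}
top {'fovy': 57.680394469482906, 'cx': 282.80329385345016, 'cy': 210.55857520893377, 'R': array([[-0.02720256, -0.99933859, -0.02413319],
       [-0.98899663,  0.0304173 , -0.14477726],
       [ 0.14541557,  0.01992933, -0.98916992]]), 't': array([ 23.05383737, 583.22706624, 964.48348899])}
{'t': 0.1, 'joints': array([-1.37618154,  0.33383435,  0.03988802,  1.46616344, -0.01340084,
        1.34328348, -0.05850646]), 'qd': array([-0.00242676, -0.00182414, -0.00066588, -0.00187471, -0.00104601,
        0.00032428, -0.00162971]), 'joint_torque': array([ 4.94772656e-03, -6.57808399e+01,  1.34046715e+00, -4.04706860e+01,
       -5.96543262e-02,  4.09178215e-02,  3.81618202e-05]), 'ee_pos': array([188.14973874, 621.70977845, 197.86173121]), 'orientation': array([ 4.62584914e-04,  8.03006647e-01,  5.95969647e-01, -5.40297369e-04]), 'ft_force': array([-1.33081216,  0.10369066,  0.29167514]), 'torque': array([-0.02953555, -0.00833542,  0.00101058]), 'gripper_width': 87.10377639392419} 18.700000000000003
```

View pics/scene0.png

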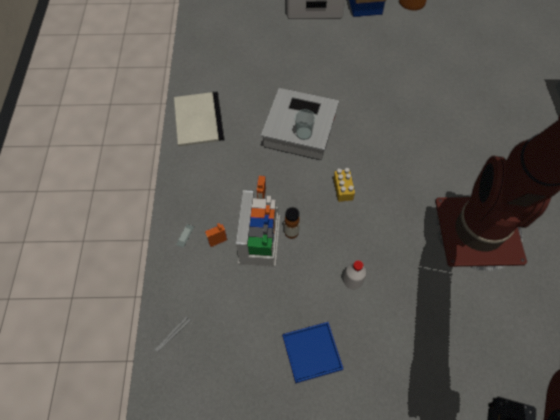

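View pics/top0.png

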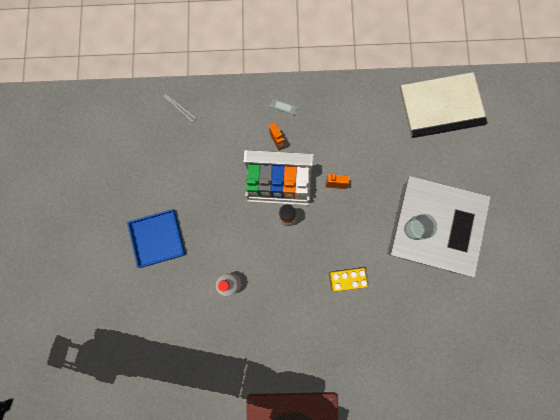

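```bash
python3 - <<'E'
import cv2,numpy as np
t=cv2.imread("pics/top0.png");s=cv2.imread("pics/scene0.png")
cv2.imwrite("pics/c1.png",cv2.resize(t[110:250,215:365],None,fx=4,fy=4,interpolation=cv2.INTER_CUBIC))
cv2.imwrite("pics/c2.png",cv2.resize(s[160:280,200:340],None,fx=5,fy=5,interpolation=cv2.INTER_CUBIC))
a=cv2.resize(t[165:290,380:500],None,fx=3.2,fy=3.2,interpolation=cv2.INTER_CUBIC)
b=cv2.resize(t[195:280,115:200],None,fx=4,fy=4,interpolation=cv2.INTER_CUBIC)
h=max(a.shape[0],b.shape[0]);f=lambda i:cv2.copyMakeBorder(i,0,h-i.shape[0],0,5,0)
cv2.imwrite("pics/c3.png",np.hstack([f(a),f(b)]))
E
```

```text
(no output)
```

View pics/c1.png

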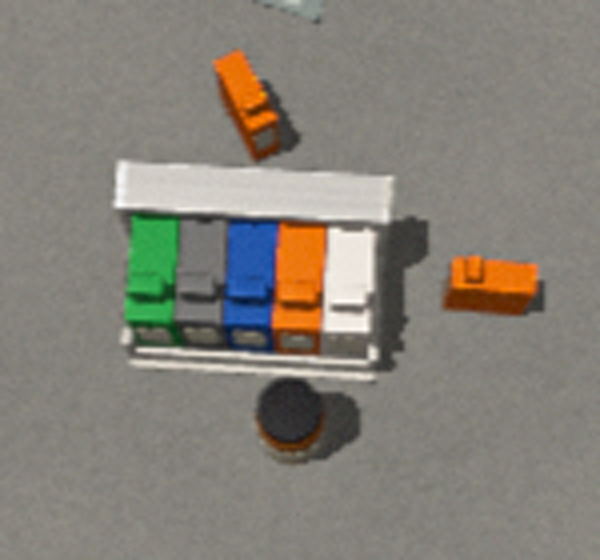

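View pics/c2.png

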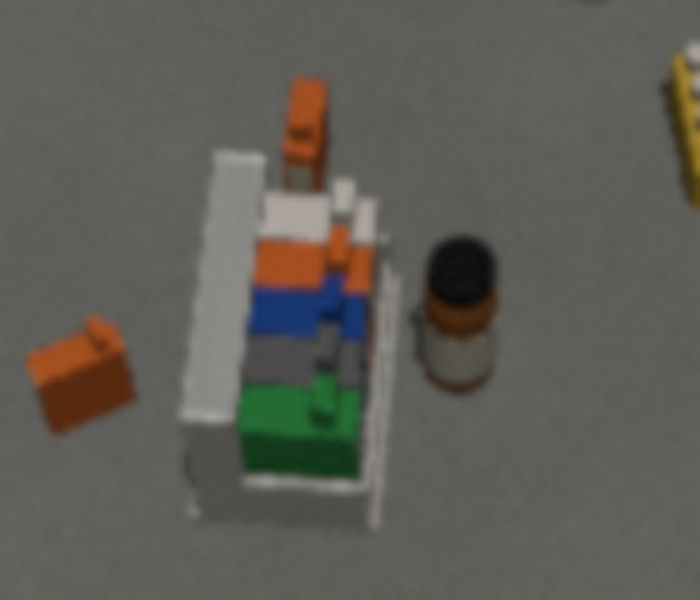

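View pics/c3.png

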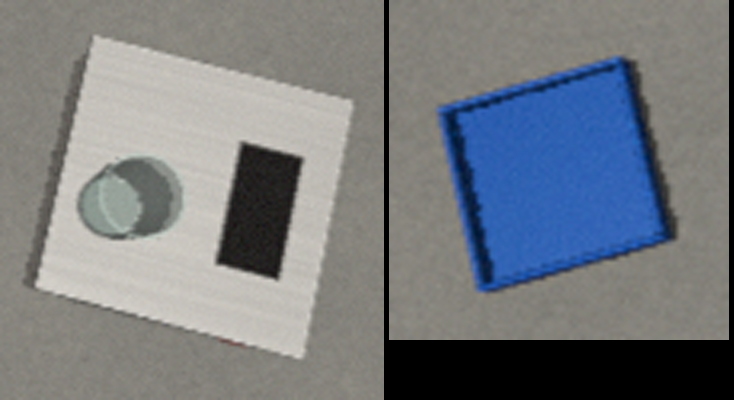

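```bash
cat > h.py <<'E'
import numpy as np,cv2
from workcell import calibration
def cal(n):
    c=calibration(n);f=210/np.tan(np.radians(c["fovy"]/2));return c["R"],c["t"],f,c["cx"],c["cy"]
def ray(n,u,v,z):
    R,t,f,cx,cy=cal(n);C=-R.T@t;d=R.T@np.array([(u-cx)/f,(v-cy)/f,1]);return C+d*(z-C[2])/d[2]
def proj(n,X):
    R,t,f,cx,cy=cal(n);p=R@np.asarray(X,float)+t;return np.array([f*p[0]/p[2]+cx,f*p[1]/p[2]+cy])
def tri(uv1,uv2):
    A=[];b=[]
    for n,(u,v) in(("top",uv1),("scene",uv2)):
        R,t,f,cx,cy=cal(n);C=-R.T@t;d=R.T@np.array([(u-cx)/f,(v-cy)/f,1]);d/=np.linalg.norm(d);P=np.eye(3)-np.outer(d,d);A.append(P);b.append(P@C)
    return np.linalg.solve(sum(A),sum(b))
def biggest(m):
    cs,_=cv2.findContours(m.astype(np.uint8),0,1);return max(cs,key=cv2.contourArea)
E
python3 - <<'E'
from h import *
np.set_printoptions(precision=1,suppress=True)
t=cv2.imread("pics/top0.png");hsv=cv2.cvtColor(t,cv2.COLOR_BGR2HSV).astype(int);H,S,V=hsv[...,0],hsv[...,1],hsv[...,2]
yy,xx=np.mgrid[:420,:560]
def box(x0,x1,y0,y1):return (xx>=x0)&(xx<x1)&(yy>=y0)&(yy<y1)
def rect(m,z):
    c=biggest(m); r=cv2.minAreaRect(c);p=np.array([ray("top",*q,z)for q in cv2.boxPoints(r)]);return r[0],p
# mat
m=box(440,490,195,265)&(V<60); c,p=rect(m,75);print("mat",p[:,:2].tolist(),p.mean(0),[np.linalg.norm(p[i]-p[i-1])for i in range(4)])
for i in range(2):print(np.degrees(np.arctan2(*(p[i+1]-p[i])[1::-1])))
m=box(120,195,200,275)&(abs(H-112)<15)&(S>130); c,p=rect(m,20);print("tray",p.mean(0),[np.linalg.norm(p[i]-p[i-1])for i in range(4)],np.degrees(np.arctan2(*(p[1]-p[0])[1::-1])))
m=box(275,305,200,230)&(V<45); c=biggest(m);(u,v),r=cv2.minEnclosingCircle(c);M=cv2.moments(c);print("jar",u,v,r,M['m10']/M['m00'],M['m01']/M['m00'],ray("top",u,v,125))
# rack
for n,uv,z in(("lipL",(215+132/4,110+363/4),34),("lipR",(215+375/4,110+377/4),34),("railFL",(215+115/4,110+207/4),141),("railFR",(215+391/4,110+219/4),141),("railBL",(215+118/4,110+161/4),141),("railBR",(215+393/4,110+177/4),141)):
    print(n,ray("top",*uv,z))
m=box(275,310,165,200)&(H<15)&(S>150)&(V>200);cv2.imwrite("pics/m.png",cv2.resize(m[150:210,260:320].astype(np.uint8)*255,None,fx=8,fy=8,interpolation=0))
E
```

```text
mat [[473.0891540175184, -403.10723494830916], [567.3197124657107, -430.4379786696938], [556.5103022095597, -475.6144074970693], [462.6651918710685, -447.737855007]] [ 514.9 -439.2   75. ] [np.float64(45.83177100717186), np.float64(98.11405453767668), np.float64(46.45162076484208), np.float64(97.89794131224195)]
-16.17433615747186
-103.45623411566116
tray [523.2 351.4  20. ] [np.float64(132.47971345433035), np.float64(136.03102851514694), np.float64(132.56479295032773), np.float64(133.5114697414777)] -77.52227246883396
jar 287.5 212.43333435058594 7.5832695960998535 289.2239583333333 208.58854166666666 [566.6  -6.7 125. ]
lipL [614.4  98.9  34. ]
lipR [599.8 -63.3  34. ]
railFL [692.1  95.9 141. ]
railFR [678.9 -71.3 141. ]
railBL [720.9  93.7 141. ]
railBR [705.1 -73.5 141. ]
```

```bash
python3 - <<'E'
import cv2,numpy as np
t=cv2.imread("pics/top0.png");s=cv2.imread("pics/scene0.png")
a=cv2.resize(t[150:230,265:325],None,fx=7,fy=7,interpolation=0)
b=cv2.resize(s[190:245,230:310],None,fx=4.6,fy=7,interpolation=0)
cv2.imwrite("pics/c4.png",a);cv2.imwrite("pics/c5.png",cv2.resize(s[185:250,235:310],None,fx=9,fy=9,interpolation=0))
E
```

```text
(no output)
```

View pics/c4.png

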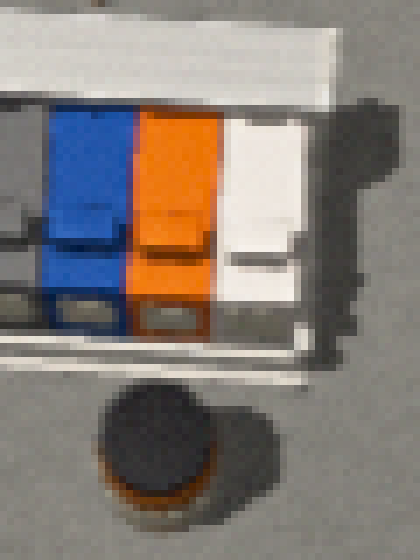

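View pics/c5.png

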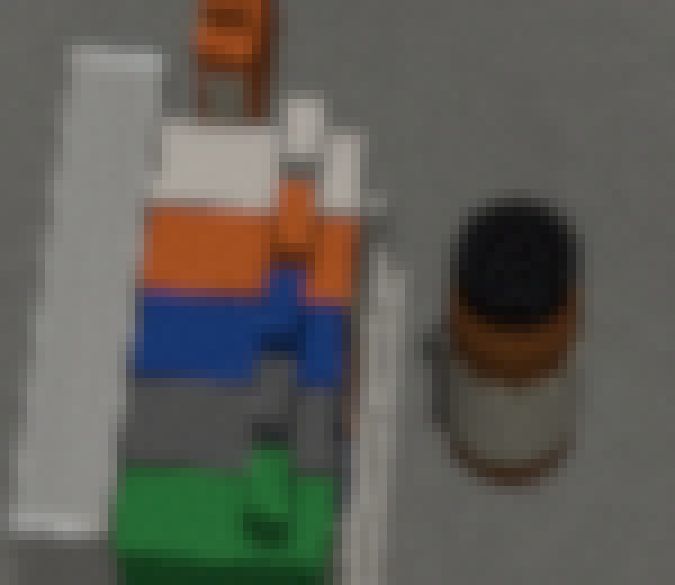

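```bash
python3 - <<'E'
from h import *
np.set_printoptions(precision=1,suppress=True)
print("jar",ray("top",287.8,212.4,125),ray("scene",292.4,213,125),tri((287.8,212.4),(292.4,213)))
print("rib",ray("top",289.9,182.6,139),ray("scene",267.7,208.7,139),tri((289.9,182.6),(267.7,208.7)))
# top-face front/back of cassette orange, z=113
f=lambda x,y:(265+x/7,150+y/7)
for n,q,z in(("topfrontL",(130,299),113),("topfrontR",(208,302),113),("lip1out",(150,352),34),("lip1in",(150,343),34),("line2",(150,370),0),("line2@34",(150,370),34),("base",(150,370),8),("rail",(170,105),141),("rail135",(170,105),135)):print(n,ray("top",*f(*q),z))
g=lambda x,y:(235+x/9,185+y/9)
for n,q,z in(("topfrontL s",(355,303),113),("topfrontR s",(360,215),113)):print(n,ray("scene",*g(*q),z))
for n,q,z in(("railFR",(158,62),141),("railFL",(105,530),141)):print(n,ray("scene",*g(*q),z))
E
```

```text
jar [566.7  -7.5 125. ] [567.    0.2 125. ] [567.5  -7.1 112.5]
rib [637.1 -14.7 139. ] [635.7  -6.9 139. ] [637.7 -14.2 127.7]
topfrontL [617.8   1.6 113. ]
topfrontR [615.9 -25.9 113. ]
lip1out [612.4  -4.1  34. ]
lip1in [615.9  -4.2  34. ]
line2 [611.1  -3.6   0. ]
line2@34 [605.4  -3.9  34. ]
base [609.8  -3.7   8. ]
rail [680.2 -14.6 141. ]
rail135 [681.8 -14.6 135. ]
topfrontL s [617.5  10.9 113. ]
topfrontR s [615.6 -20.7 113. ]
railFR [678.3 -61.2 141. ]
railFL [692.1 101.3 141. ]
```

Candidates for the orange cassette: in the rack at top (290,180); loose ones on the bench at top (277,135) and (338,181). The rack one is the largest, because its rib and full 105 mm body match the neighbouring cassettes, and the loose ones are smaller. The close crop confirms it, with the jar right in front at (288,212).

```bash
python3 -m crank '[[[30,-52,2],2,-1],[[31,-52,2],2,-1],[[32,-52,2],2,-1],[[32,-52,0],2,-1],[[32,-52,0],2,-1],[[32,-52,0],2,-1]]'
```

```text
t: 0.85
ee_pos: [375.9, 303.5, 200.4]
orientation: [0.001, 0.731, 0.682, -0.002]
ft_force: [0.8, 0.1, 0.3]
gripper_width: 87.2
```

```bash
python3 -m crank '[[[32,-52,0],0,-1],[[32,-52,0],0,-1],[[32,-52,0],0,-1],[[32,-52,0],0,-1],[[32,-52,0],0,-1],[[32,-51,0],0,-1],[[0,0,0],0,-1]]'; python3 - <<'E'
from workcell import *
from workcell import camera
import cv2
from h import *
for n in("scene","top"):
    i=camera(n)[:,:,::-1].copy();cv2.imwrite(f"pics/{n}1.png",i)
p=__import__("workcell").readout.get_state();print(p["ee_pos"],p["orientation"])
for n in("scene","top"):print(proj(n,p["ee_pos"]))
i=cv2.imread("pics/scene1.png");u,v=proj("scene",p["ee_pos"]).astype(int)
a=cv2.resize(i[v-50:v+50,u-60:u+60],(720,600),interpolation=2);cv2.imwrite("pics/d1.png",a);print(u-60,v-50)
E
```

```text
t: 1.72
ee_pos: [571.0, -22.0, 199.9]
orientation: [0.002, 0.733, 0.68, -0.003]
ft_force: [-0.5, -0.3, 0.6]
gripper_width: 87.2
[569.8477181  -16.96234096 199.71521489] [ 1.98372359e-04  7.31072625e-01  6.82296358e-01 -2.11107826e-03]
[291.66387965 193.82739709]
[291.64014872 206.16769526]
231 143
```

View pics/d1.png

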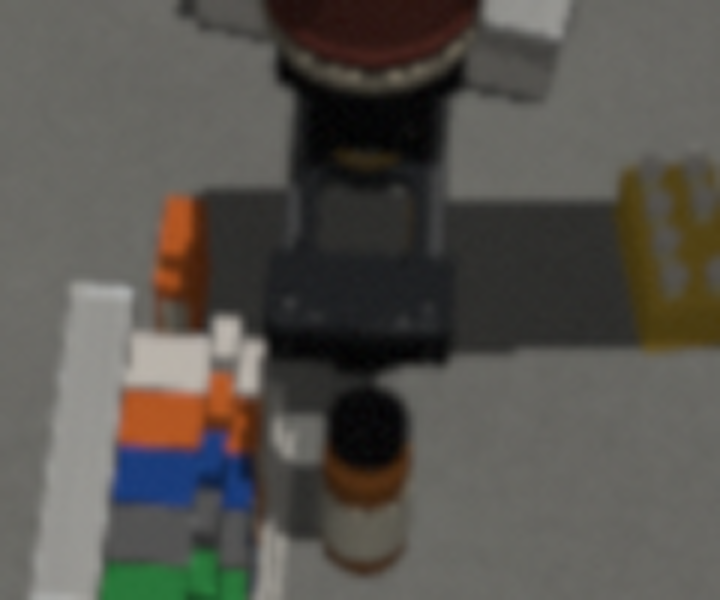

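View pics/top1.png

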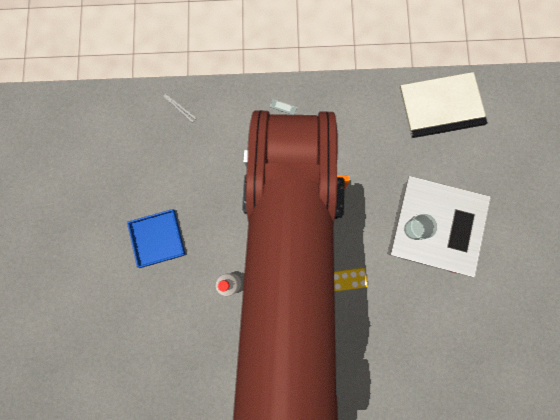

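```bash
python3 - <<'E'
from workcell import readout
from h import *
p=readout.get_state();e=p["ee_pos"];print(e)
for d in((43,),(50,),(58,)):
  X=e+np.array([4,d[0],0]);u=proj("scene",X);print(d,u,(u-[231,143])*6)
print((proj("scene",[567,-7.3,125])-[231,143])*6)
E
```

```text
[569.8477181  -16.96234096 199.71521489]
(43,) [290.58485652 207.78175728] [357.50913915 388.69054368]
(50,) [290.65343002 210.09222749] [357.9205801  402.55336493]
(58,) [290.7322414  212.74764634] [358.39344838 418.48587805]
[367.88444113 405.9659255 ]
```

```bash
python3 - <<'E'
from h import *
np.set_printoptions(precision=1,suppress=True)
yy,xx=np.mgrid[:420,:560]
def run(n,b,sel,z):
    t=cv2.imread(f"pics/{n}0.png");H,S,V=[a.astype(int) for a in cv2.split(cv2.cvtColor(t,cv2.COLOR_BGR2HSV))]
    m=(xx>=b[0])&(xx<b[1])&(yy>=b[2])&(yy<b[3])&sel(H,S,V)
    p=cv2.boxPoints(cv2.minAreaRect(biggest(m)));return np.array([ray(n,*q,z)for q in p]).mean(0)
blue=lambda H,S,V:(abs(H-112)<15)&(S>130)
print("tray",run("top",(120,195,200,275),blue,20),run("scene",(275,350,315,390),blue,20))
dk=lambda H,S,V:V<50
print("mat",run("top",(440,490,195,265),dk,75),run("scene",(280,330,92,118),dk,75))
red=lambda H,S,V:((H<8)|(H>172))&(S>150)
print("washcap",run("top",(210,240,270,300),red,120),run("scene",(345,370,255,280),red,120))
ye=lambda H,S,V:(abs(H-25)<6)&(S>150)
print("tubes",run("top",(325,375,260,300),ye,45),run("scene",(325,360,165,205),ye,45))
or_=lambda H,S,V:(H<15)&(S>170)
print("loose",run("top",(325,352,170,192),or_,40),run("scene",(254,268,175,200),or_,40))
bk=lambda H,S,V:V<40
# robot base red plate
t=cv2.imread("pics/scene0.png");print(proj("scene",[0,0,0]),proj("top",[0,0,0]))
E
```

```text
tray [523.2 351.4  20. ] [522.7 359.4  20. ]
mat [ 514.8 -439.4   75. ] [ 515.2 -436.5   75. ]
washcap [396.7 151.6 120. ] [397.  158.5 120. ]
tubes [ 400.8 -156.    45. ] [ 404.  -139.9   45. ]
loose [ 659.2 -141.7   40. ] [ 660.2 -148.6   40. ]
[478.3 230.1] [291.9 441.2]
```

```bash
python3 -c "
import cv2;s=cv2.imread('pics/scene1.png');cv2.imwrite('pics/d2.png',cv2.resize(s[140:250,220:380],(800,550),interpolation=2)*1)
cv2.imwrite('pics/d3.png',cv2.convertScaleAbs(cv2.resize(s[150:230,250:340],(720,640),interpolation=2),alpha=2.5))"
```

```text
(no output)
```

View pics/d3.png

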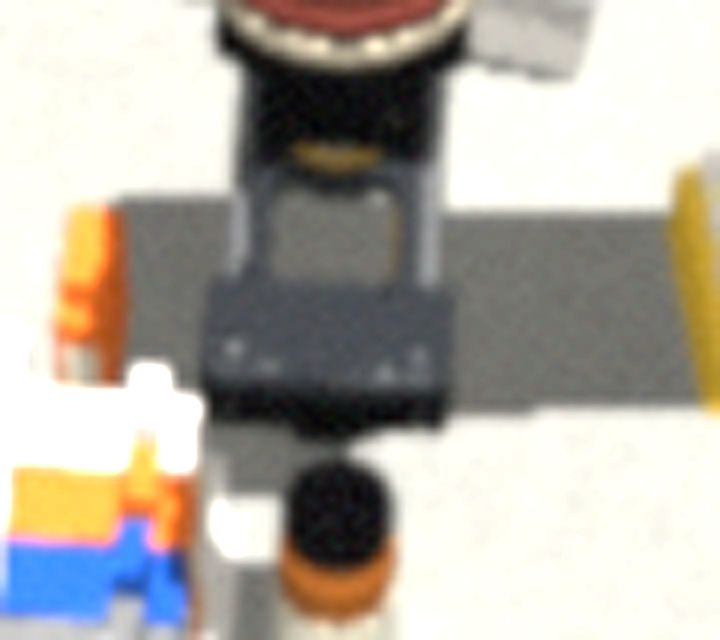

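```bash
python3 - <<'E'
from workcell import readout
from h import *
e=readout.get_state()["ee_pos"];print(e)
for dy in(37.5,58.5,95):
  for dz in (0,70): print(dy,dz,proj("scene",e+np.array([0,dy,dz])))
E
python3 -m crank '[[[0,0,-20],-10,-1],[[0,0,-20],-10,-1],[[0,5,0],-10,-1],[[0,5,0],-10,-1],[[0,0,0],-10,-1],[[0,0,0],-10,-1],[[0,0,0],-10,-1],[[0,0,0],-10,-1]]'
python3 - <<'E'
from workcell import camera,readout
from h import *
i=camera("scene")[:,:,::-1].copy();cv2.imwrite("pics/scene2.png",i);e=readout.get_state()["ee_pos"];print(e,readout.get_state()["orientation"])
cv2.imwrite('pics/d4.png',cv2.convertScaleAbs(cv2.resize(i[160:235,250:335],(765,675),interpolation=2)[:600],alpha=2.5))
print((proj("scene",e)-[250,160])*9)
E
```

```text
[569.8477181  -16.96234096 199.71521489]
37.5 0 [292.04460215 205.9518043 ]
37.5 70 [292.54140994 192.02709692]
58.5 0 [292.26249364 212.89073005]
58.5 70 [292.77458797 199.20607048]
95 0 [292.64950663 225.21546282]
95 70 [293.18921413 211.97138206]
t: 2.82
ee_pos: [564.4, 10.9, 156.9]
orientation: [-0.006, 0.999, 0.042, -0.002]
ft_force: [0.1, 0.1, -0.1]
gripper_width: 86.8
[564.38093387  11.2227936  156.84800153] [-0.00576875  0.99928132  0.03742174 -0.00178019]
[393.06144289 457.38186683]
```

View pics/d4.png

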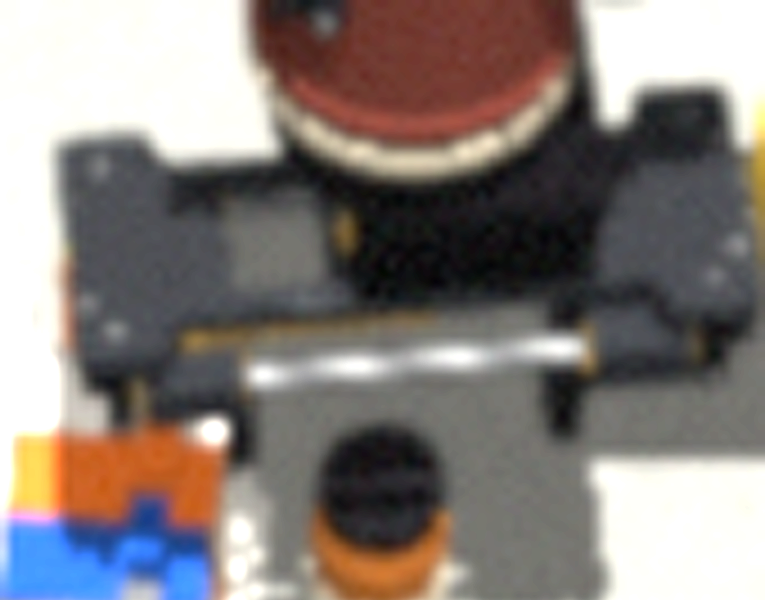

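```bash
python3 - <<'E'
from workcell import readout
from h import *
s=readout.get_state();e=s["ee_pos"]
from scipy.spatial.transform import Rotation as Ro
w,x,y,z=s["orientation"];R=Ro.from_quat([x,y,z,w]).as_matrix();print(e,R)
i=cv2.imread("pics/scene2.png")[160:235,250:335];i=cv2.convertScaleAbs(cv2.resize(i,(765,675),interpolation=2)[:600],alpha=4)
for sg in(-1,1):
  P=[proj("scene",e+R@np.array([sg*a,b,c])) for a,b,c in((43.5,-9.5,0),(58.5,-9.5,0),(58.5,9.5,0),(43.5,9.5,0),(43.5,9.5,-30),(43.5,-9.5,-30))]
  P=((np.array(P)-[250,160])*9).astype(int);cv2.polylines(i,[P],True,(0,0,255),1)
P=((np.array([proj("scene",[566.7+20*np.cos(a),-7.3+20*np.sin(a),125])for a in np.linspace(0,6.28,30)])-[250,160])*9).astype(int);cv2.polylines(i,[P],True,(255,0,255),1)
cv2.imwrite("pics/d5.png",i)
E
```

```text
[564.38093387  11.2227936  156.84800153] [[ 0.99719289  0.07476915 -0.00398958]
 [ 0.07481022 -0.99713267  0.01139596]
 [-0.00312607 -0.01166244 -0.9999271 ]]
```

View pics/d5.png

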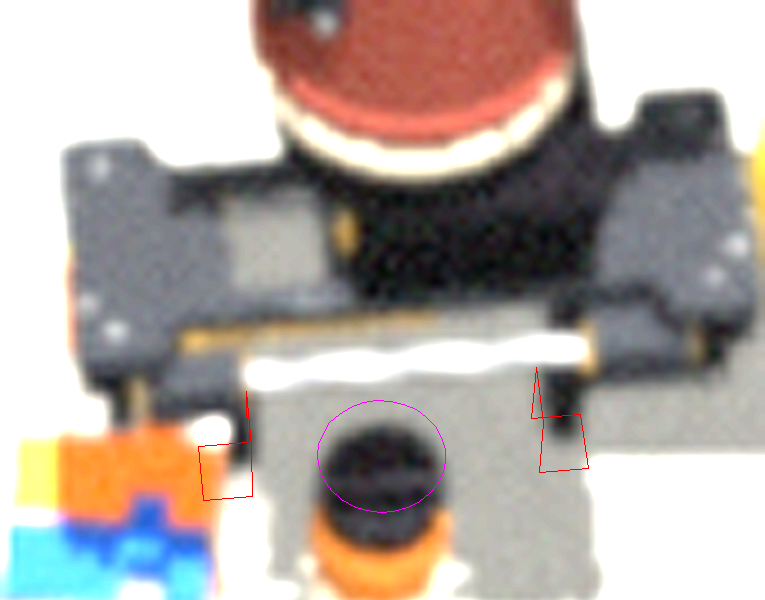

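```bash
python3 -m crank '[[[0,0,0],0,-1],[[0,0,0],0,-1]]'
python3 - <<'E'
from workcell import camera,readout
from h import *
np.set_printoptions(precision=3,suppress=True)
from scipy.spatial.transform import Rotation as Ro
s=readout.get_state();print(s["ee_pos"],s["qd"])
im={n:camera(n)[:,:,::-1].copy() for n in("scene","top")}
s=readout.get_state();e=s["ee_pos"];print(e,s["qd"],s["joints"])
w,x,y,z=s["orientation"];R=Ro.from_quat([x,y,z,w]).as_matrix()
for n,i in im.items():
  cv2.imwrite(f"pics/{n}3.png",i)
  c=proj(n,e).astype(int);o=c-[45,50]
  i=cv2.convertScaleAbs(cv2.resize(i[o[1]:o[1]+75,o[0]:o[0]+90],(720,600),interpolation=2),alpha=3 if n=="scene" else 2)
  for sg in(-1,1):
    P=[proj(n,e+R@np.array([sg*a,b,c])) for a,b,c in((43.5,-9.5,0),(58.5,-9.5,0),(58.5,9.5,0),(43.5,9.5,0),(43.5,9.5,-30),(43.5,-9.5,-30))]
    P=((np.array(P)-o)*8).astype(int);cv2.polylines(i,[P],True,(0,0,255),1)
  cv2.imwrite(f"pics/e_{n}.png",i)
E
```

```text
t: 3.12
ee_pos: [563.6, 13.8, 156.6]
orientation: [-0.006, 0.999, 0.042, -0.002]
ft_force: [0.0, -0.3, -0.2]
gripper_width: 87.3
[563.597  13.773 156.646] [-0.005 -0.006 -0.008  0.001  0.004  0.002  0.021]
[563.753  13.342 156.712] [ 0.003  0.003  0.007 -0.003  0.001 -0.001 -0.012] [-0.783  0.232  0.803  1.763 -0.19   1.226  0.156]
```

View pics/e_scene.png

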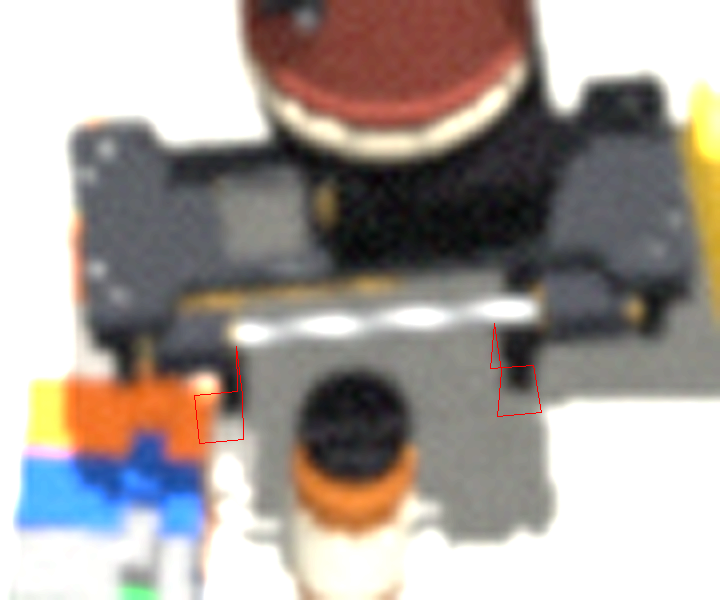

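View pics/e_top.png

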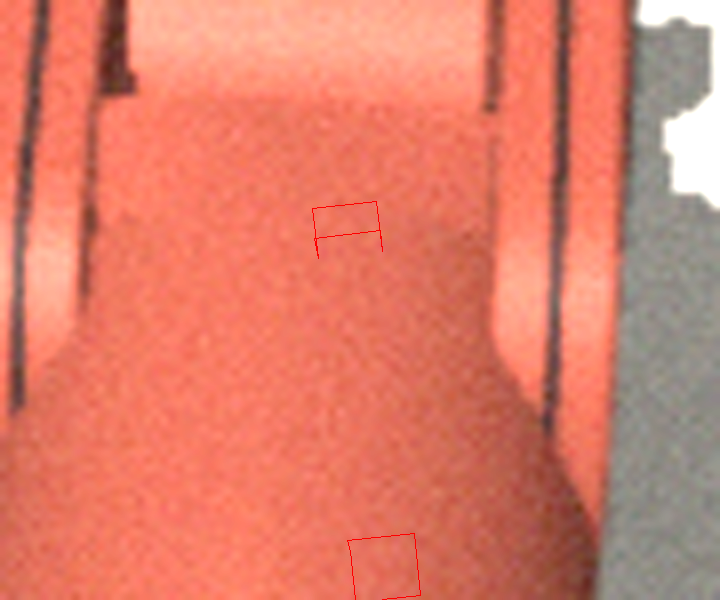

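```bash
python3 -m crank '[[[0,-3,0],10,-1],[[0,-3,0],10,-1],[[0,-3,0],10,-1],[[0,-2,0],10,-1],[[0,0,0],10,-1],[[0,0,0],10,-1],[[0,0,0],10,-1],[[0,0,0],10,-1]]';python3 -m crank '[[[0,0,0],0,-1]]'
```

```text
t: 4.22
ee_pos: [563.6, 1.1, 156.6]
orientation: [-0.003, 0.72, 0.694, -0.006]
ft_force: [0.0, -0.4, -0.9]
gripper_width: 86.8
t: 4.35
ee_pos: [563.6, 1.0, 156.6]
orientation: [-0.003, 0.72, 0.694, -0.006]
ft_force: [-0.0, 0.4, -0.4]
gripper_width: 87.4
```

```bash
python3 -m crank '[[[3,0,-12],-3,-1],[[0,0,-12],0,-1],[[0,0,-12],0,-1],[[0,0,-8],0,-1],[[0,0,-6],0,-1],[[0,0,0],0,-1]]'
```

```text
t: 5.1
ee_pos: [566.3, 0.8, 104.0]
orientation: [-0.004, 0.741, 0.672, -0.006]
ft_force: [0.1, -0.1, 0.2]
gripper_width: 87.1
```

```bash
python3 - <<'E'
from workcell import camera,readout
from h import *
i=camera("scene")[:,:,::-1].copy();cv2.imwrite("pics/scene4.png",i);print(readout.get_state()["ee_pos"])
cv2.imwrite('pics/d6.png',cv2.convertScaleAbs(cv2.resize(i[160:250,240:350],(733,600),interpolation=2),alpha=2.5))
E
```

```text
[566.53263095   0.72580181 104.37528797]
```

View pics/d6.png

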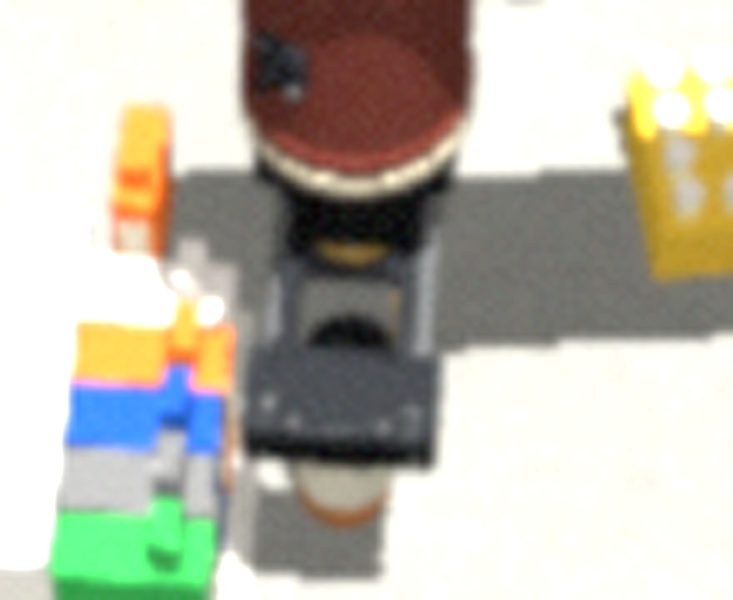

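```bash
for i in 1; do python3 -m crank '[[[0,0,0],0,-0.5],[[0,0,0],0,-0.3],[[0,0,0],0,-0.2]]'; python3 -m crank '[[[0,0,0],0,-0.1],[[0,0,0],0,-0.1]]'; python3 -m crank '[[[0,0,0],0,0],[[0,0,0],0,0]]'; python3 -m crank '[[[0,0,0],0,0.5],[[0,0,0],0,0.5]]';python3 -m crank '[[[0,0,0],0,1],[[0,0,0],0,1]]'; done
```

```text
t: 5.52
ee_pos: [567.2, 0.8, 105.3]
orientation: [-0.003, 0.741, 0.672, -0.005]
ft_force: [-0.8, -0.1, -0.0]
gripper_width: 64.4
t: 5.78
ee_pos: [567.3, 0.8, 105.5]
orientation: [-0.003, 0.741, 0.672, -0.005]
ft_force: [-0.8, 0.5, -0.0]
gripper_width: 50.1
t: 6.02
ee_pos: [567.3, 0.8, 105.5]
orientation: [-0.003, 0.741, 0.672, -0.005]
ft_force: [-0.3, -0.2, 0.2]
gripper_width: 43.9
t: 6.28
ee_pos: [567.3, 0.8, 105.5]
orientation: [-0.003, 0.741, 0.672, -0.005]
ft_force: [0.5, 0.3, -0.1]
gripper_width: 30.9
t: 6.52
ee_pos: [567.3, 0.8, 105.4]
orientation: [-0.003, 0.741, 0.672, -0.005]
ft_force: [-0.5, 0.3, 0.9]
gripper_width: 11.2
```

```bash
python3 - <<'E'
from workcell import camera,readout
from h import *
s=readout.get_state();print(s["ee_pos"],s["gripper_width"])
i=camera("scene")[:,:,::-1].copy();cv2.imwrite("pics/scene5.png",i)
cv2.imwrite('pics/d7.png',cv2.convertScaleAbs(cv2.resize(i[170:250,250:350],(750,600),interpolation=2),alpha=2.5))
E
```

```text
[567.25741381   0.78676278 105.44180838] 11.195114819541795
```

View pics/d7.png

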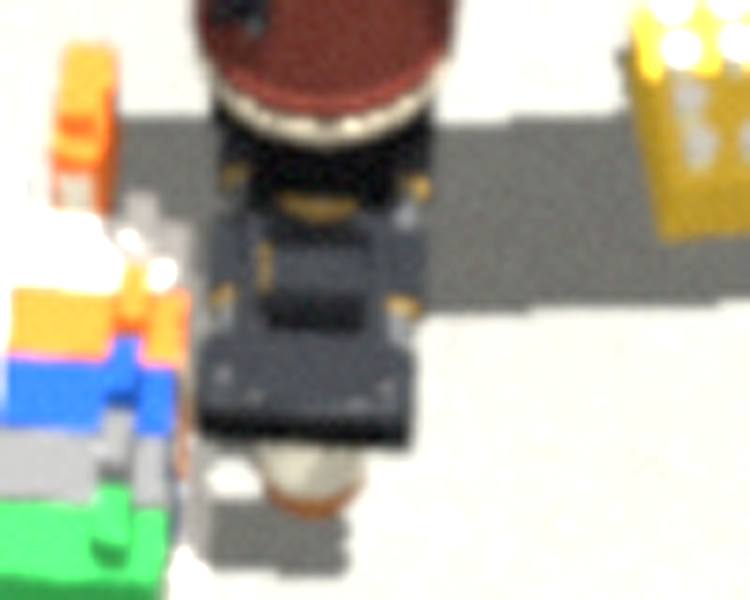

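```bash
for k in 1; do python3 -m crank '[[[0,0,-2],0,1],[[0,0,-2],0,1]]'; python3 -m crank '[[[0,0,-2],0,1],[[0,0,0],0,1]]'; done
```

```text
t: 6.82
ee_pos: [567.6, 0.9, 101.6]
orientation: [-0.003, 0.741, 0.672, -0.004]
ft_force: [-1.8, 1.1, 17.0]
gripper_width: 1.0
t: 7.08
ee_pos: [570.0, 1.1, 102.2]
orientation: [-0.002, 0.741, 0.672, -0.002]
ft_force: [0.1, -0.5, -0.2]
gripper_width: 0.5
```

```bash
python3 -m crank '[[[0,0,15],0,1],[[0,0,15],0,-1],[[0,0,0],-10,-1],[[0,0,0],-10,-1],[[0,0,0],-10,-1],[[0,0,0],-10,-1],[[0,0,0],-10,-1],[[0,0,0],-10,-1]]'
python3 - <<'E'
from workcell import camera,readout
from h import *
from scipy.spatial.transform import Rotation as Ro
s=readout.get_state();e=s["ee_pos"];print(e,s["gripper_width"])
i=camera("scene")[:,:,::-1].copy();cv2.imwrite("pics/scene6.png",i)
w,x,y,z=s["orientation"];R=Ro.from_quat([x,y,z,w]).as_matrix()
i=cv2.convertScaleAbs(cv2.resize(i[170:250,250:350],(750,600),interpolation=2),alpha=2.5)
h=s["gripper_width"]/2
for dz,col in((0,(0,0,255)),(22,(0,200,0))):
 for sg in(-1,1):
  P=[proj("scene",e+[0,0,dz]+R@np.array([sg*a,b,c])) for a,b,c in((h,-9.5,0),(h+15,-9.5,0),(h+15,9.5,0),(h,9.5,0))]
  P=((np.array(P)-[250,170])*7.5).astype(int);cv2.polylines(i,[P],True,col,1)
cv2.imwrite('pics/d8.png',i)
E
```

```text
t: 8.07
ee_pos: [571.0, 1.0, 140.0]
orientation: [-0.003, 0.981, 0.196, 0.001]
ft_force: [0.7, -0.6, -0.1]
gripper_width: 63.0
[570.95530323   1.03688902 140.04342002] 63.02778805156886
```

View pics/d8.png

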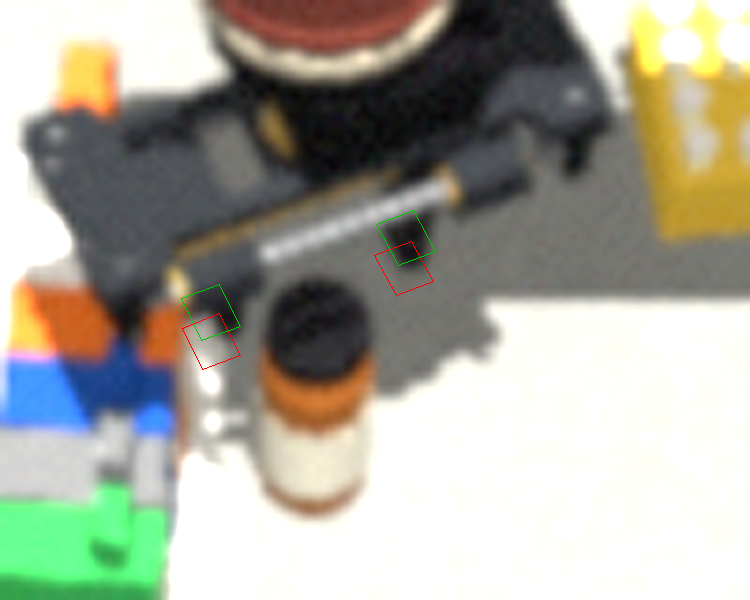

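```bash
python3 -m crank '[[[-4,0,0],10,-1],[[0,0,0],10,-1],[[0,0,0],10,-1],[[0,0,0],10,-1],[[0,0,0],10,-1],[[0,0,0],10,-1],[[0,0,-10],2,-1],[[0,0,-10],0,-1]]';python3 -m crank '[[[0,0,-10],0,-1],[[0,0,-10],0,-1],[[0,0,-8],0,-1],[[0,0,-5],0,-1],[[0,0,-3],0,-1]]'
```

```text
t: 9.12
ee_pos: [568.5, 1.4, 126.2]
orientation: [-0.002, 0.722, 0.692, 0.002]
ft_force: [-0.3, 0.9, -1.3]
gripper_width: 87.0
t: 9.75
ee_pos: [568.1, 1.5, 87.6]
orientation: [-0.002, 0.722, 0.692, 0.001]
ft_force: [-0.1, 0.3, 0.3]
gripper_width: 86.6
```

```bash
python3 -m crank '[[[-1,0,-3],-1,-0.3],[[0,0,0],0,-0.2]]'; python3 -m crank '[[[0,0,0],0,0],[[0,0,0],0,0]]'; python3 -m crank '[[[0,0,0],0,0.1],[[0,0,0],0,0.1]]';python3 -m crank '[[[0,0,0],0,0.5],[[0,0,0],0,1]]'
```

```text
t: 10.0
ee_pos: [567.1, 1.5, 84.4]
orientation: [-0.002, 0.729, 0.685, 0.001]
ft_force: [-0.8, 0.3, 0.9]
gripper_width: 74.6
t: 10.25
ee_pos: [567.3, 1.4, 84.8]
orientation: [-0.002, 0.729, 0.685, 0.002]
ft_force: [0.0, -0.6, 0.4]
gripper_width: 54.8
t: 10.5
ee_pos: [567.5, 1.4, 85.1]
orientation: [-0.002, 0.729, 0.685, 0.002]
ft_force: [0.6, 0.6, 0.3]
gripper_width: 41.3
t: 10.75
ee_pos: [567.5, 1.1, 85.1]
orientation: [-0.002, 0.729, 0.685, 0.002]
ft_force: [-0.1, -0.1, 1.2]
gripper_width: 39.6
```

```bash
python3 -m crank '[[[0,0,10],0,1],[[0,0,20],0,1],[[0,0,20],0,1],[[0,10,5],0,1],[[-2,30,0],0,1],[[-6,45,0],0,1],[[-6,45,0],0,1],[[-6,45,0],0,1]]';python3 -m crank '[[[-6,45,0],0,1],[[-6,45,0],0,1],[[-6,40,0],0,1],[[-4,30,0],0,1],[[0,12,0],0,1],[[0,0,0],0,1]]'
```

```text
t: 11.75
ee_pos: [545.3, 179.9, 142.0]
orientation: [-0.002, 0.731, 0.683, 0.001]
ft_force: [0.3, 0.6, -1.3]
gripper_width: 39.4
t: 12.5
ee_pos: [516.0, 365.3, 138.6]
orientation: [-0.004, 0.728, 0.686, -0.001]
ft_force: [-0.2, 0.1, -1.7]
gripper_width: 39.3
```

```bash
python3 -m crank '[[[7,-6,-10],0,1],[[0,0,-10],0,1],[[0,0,-8],0,1],[[0,0,0],0,1]]'
python3 - <<'E'
from workcell import camera,readout
from h import *
s=readout.get_state();e=s["ee_pos"];print(e)
i=camera("scene")[:,:,::-1].copy();cv2.imwrite("pics/scene7.png",i)
cv2.imwrite('pics/d9.png',cv2.convertScaleAbs(cv2.resize(i[280:400,240:380],(700,600),interpolation=2),alpha=2.))
E
```

```text
t: 13.0
ee_pos: [525.0, 353.5, 108.1]
orientation: [-0.003, 0.73, 0.684, -0.002]
ft_force: [-0.1, 0.1, -1.0]
gripper_width: 39.3
[525.03227782 353.50913428 108.07417785]
```

View pics/d9.png

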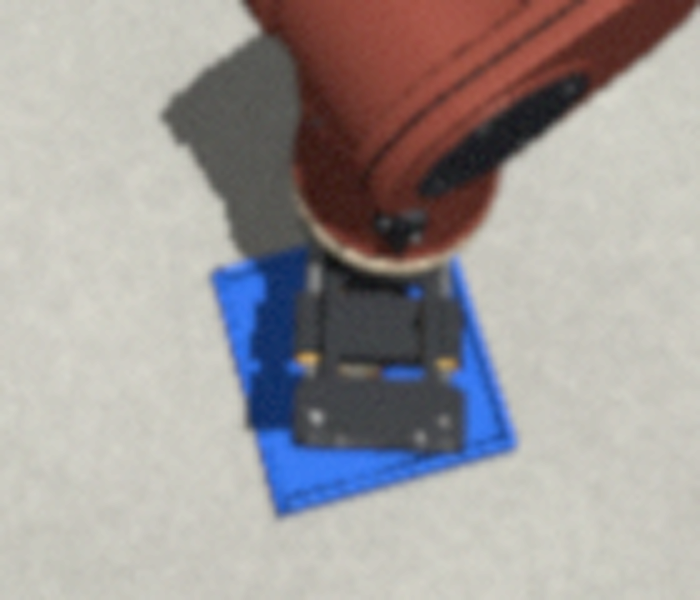

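```bash
python3 -m crank '[[[0,2,-6],0,1],[[0,0,-5],0,1],[[0,0,-3],0,1]]'; python3 -m crank '[[[0,0,-2],0,1],[[0,0,-1],0,1]]'; python3 -m crank '[[[0,0,-1],0,1],[[0,0,-1],0,1]]'
```

```text
t: 13.42
ee_pos: [525.5, 356.5, 94.5]
orientation: [-0.003, 0.729, 0.684, -0.001]
ft_force: [0.3, 0.2, -0.9]
gripper_width: 39.3
t: 13.68
ee_pos: [525.3, 356.6, 91.1]
orientation: [-0.003, 0.729, 0.684, -0.001]
ft_force: [0.3, -0.1, -1.3]
gripper_width: 39.5
t: 13.92
ee_pos: [526.1, 356.7, 90.0]
orientation: [-0.003, 0.729, 0.684, -0.0]
ft_force: [-0.9, -1.0, 8.4]
gripper_width: 39.3
```

Contact at 90. Opening and lifting straight up.

```bash
python3 -m crank '[[[0,0,0],0,0],[[0,0,0],0,-0.3],[[0,0,0],0,-0.8],[[0,0,0],0,-1],[[0,0,10],0,-1],[[0,0,25],0,-1],[[0,0,40],0,-1],[[0,-30,40],0,-1]]';python3 -m crank '[[[0,-55,20],-6,-1],[[5,-55,0],-10,-1],[[5,-55,0],-10,-1],[[5,-55,0],-10,-1]]'; python3 - <<'E'
from workcell import camera,readout
from h import *
i=camera("scene")[:,:,::-1].copy();cv2.imwrite("pics/scene8.png",i)
j=camera("top")[:,:,::-1].copy();cv2.imwrite("pics/top8.png",j)
a=cv2.convertScaleAbs(cv2.resize(i[300:390,270:360],(399,400),interpolation=2),alpha=2.)
b=cv2.resize(j[195:275,115:195],(400,400),interpolation=2)
cv2.imwrite('pics/d10.png',np.hstack([a,b]))
E
```

```text
t: 14.92
ee_pos: [523.6, 327.9, 206.8]
orientation: [-0.003, 0.728, 0.685, -0.002]
ft_force: [1.0, -0.7, -0.2]
gripper_width: 86.7
t: 15.42
ee_pos: [540.2, 104.9, 234.7]
orientation: [-0.004, 0.907, 0.421, 0.004]
ft_force: [0.9, 0.7, -0.5]
gripper_width: 87.2
```

View pics/d10.png

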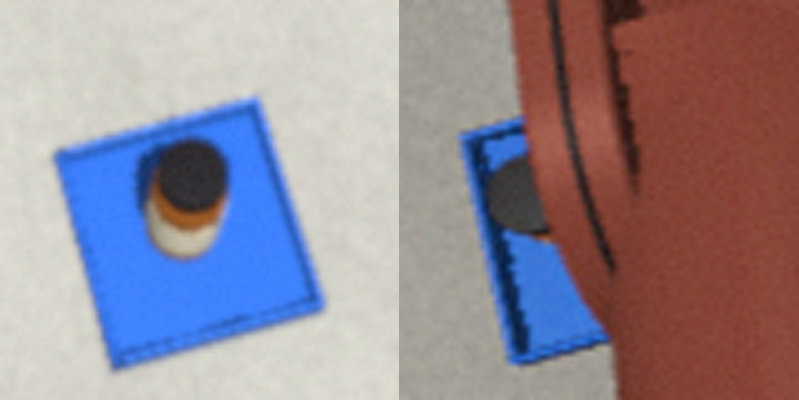

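View pics/top8.png

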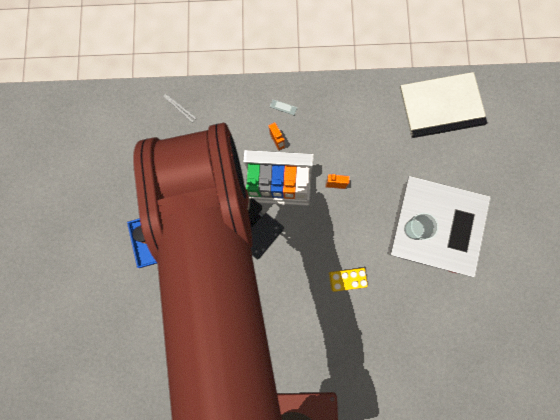

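```bash
python3 - <<'E'
from h import *
from workcell import readout
print("jar scene",ray("scene",270+192*90/400,300+172*90/400,130), "tray centre scene 522.7,359.4")
print(proj("top",readout.get_state()["ee_pos"]))
print("jar initially scene 567,0.2 vs grip 567.4,1.2")
# orange rib etc. from scene pre: yaw of rack
i=cv2.imread("pics/top8.png");s=cv2.imread("pics/scene8.png")
cv2.imwrite("pics/d11.png",np.hstack([cv2.resize(i[140:220,240:320],(400,400),interpolation=0),cv2.convertScaleAbs(cv2.resize(s[190:250,235:295],(400,400),interpolation=0),alpha=1.8)]))
E
```

```text
jar scene [526.05420296 355.08520251 130.        ] tray centre scene 522.7,359.4
[237.66692514 218.58572162]
jar initially scene 567,0.2 vs grip 567.4,1.2
```

View pics/d11.png

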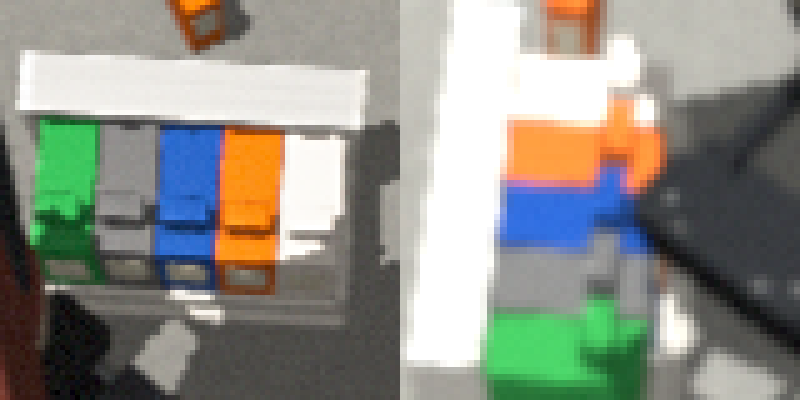

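```bash
python3 -m crank '[[[16,-20,0],-10,0.08],[[16,-20,0],-10,0.08],[[16,-20,0],-10,0.08],[[16,-20,-15],-10,0.08],[[16,-20,-20],-10,0.08],[[10,-8,-20],-5,0.08],[[0,0,-10],0,0.08],[[0,0,0],0,0.08]]'
```

```text
t: 16.52
ee_pos: [634.5, -11.4, 174.8]
orientation: [-0.001, 0.998, -0.061, 0.009]
ft_force: [0.5, 0.6, 0.1]
gripper_width: 40.1
```

```bash
python3 -m crank '[[[2,4,-12],2,0.08],[[0,0,-10],0,0.08],[[0,0,0],0,0.08]]'
cat > v.py <<'E'
import sys
from workcell import camera,readout
from h import *
from scipy.spatial.transform import Rotation as Ro
# v.py out n x0 y0 size gain dz
out,n,x0,y0,sz,g,dz=sys.argv[1],sys.argv[2],*map(float,sys.argv[3:8])
x0,y0,sz=int(x0),int(y0),int(sz)
s=readout.get_state();e=s["ee_pos"];i=camera(n)[:,:,::-1].copy();cv2.imwrite("pics/raw_"+out,i)
k=600/sz;w,x,y,z=s["orientation"];R=Ro.from_quat([x,y,z,w]).as_matrix();h=s["gripper_width"]/2
i=cv2.convertScaleAbs(cv2.resize(i[y0:y0+sz,x0:x0+sz],(600,600),interpolation=2),alpha=g)
if dz>=0:
 for sg in(-1,1):
  P=[proj(n,e+[0,0,dz]+R@np.array([sg*a,b,c])) for a,b,c in((h,-9.5,0),(h+15,-9.5,0),(h+15,9.5,0),(h,9.5,0))]
  cv2.polylines(i,[((np.array(P)-[x0,y0])*k).astype(int)],True,(0,200,0),1)
cv2.imwrite("pics/"+out,i);print(e,h*2)
E
python3 v.py f1.png scene 230 170 75 2.2 21
```

```text
t: 16.9
ee_pos: [636.7, -5.1, 153.0]
orientation: [-0.002, 0.999, -0.04, 0.01]
ft_force: [0.3, -0.6, -0.5]
gripper_width: 39.6
[636.70239985  -5.12636858 153.02153457] 39.62672671285705
```

View pics/f1.png

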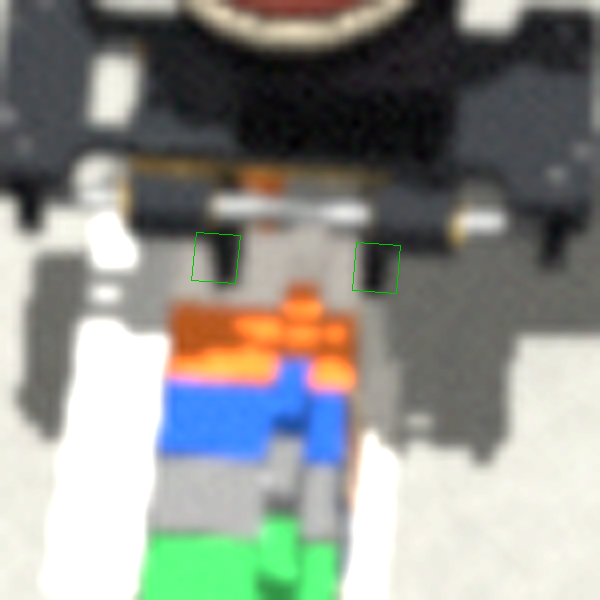

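```bash
python3 -m crank '[[[0,-2,-12],-0.5,0.08],[[0,0,-10],0,0.08],[[0,0,-8],0,0.08],[[0,0,-5],0,0.08],[[0,0,0],0,0.08]]'
python3 v.py f2.png scene 230 170 75 2.2 21
```

```text
t: 17.58
ee_pos: [636.8, -7.5, 116.0]
orientation: [-0.002, 0.999, -0.045, 0.01]
ft_force: [-0.1, -0.6, 0.3]
gripper_width: 39.9
[636.8117868   -7.47388328 116.0114258 ] 39.87313596359626
```

View pics/f2.png

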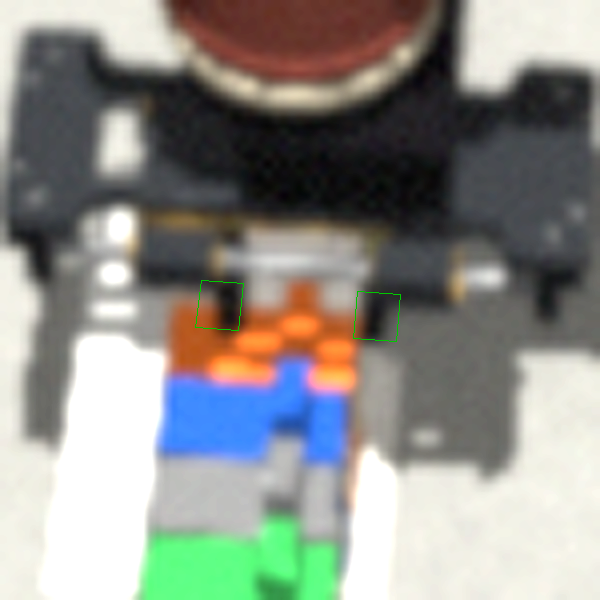

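```bash
python3 -m crank '[[[0,0,-7],0,0.08],[[0,0,-5],0,0.08],[[0,0,0],0,0.08]]';python3 -m crank '[[[0,0,0],0,0.4],[[0,0,0],0,0.7],[[0,0,0],0,0.7]]';python3 -m crank '[[[0,0,0],0,1],[[0,0,0],0,1]]'
```

```text
t: 18.0
ee_pos: [637.3, -7.4, 103.9]
orientation: [-0.002, 0.999, -0.045, 0.011]
ft_force: [0.7, 0.2, -0.0]
gripper_width: 40.0
t: 18.38
ee_pos: [637.5, -7.5, 104.3]
orientation: [-0.002, 0.999, -0.045, 0.011]
ft_force: [0.7, -0.3, 0.3]
gripper_width: 18.4
t: 18.62
ee_pos: [637.6, -7.5, 104.4]
orientation: [-0.002, 0.999, -0.045, 0.011]
ft_force: [0.2, 0.4, -0.3]
gripper_width: 11.4
```

```bash
python3 -m crank '[[[-3,0.3,2],0,1],[[-4,0.4,0],0,1],[[-4,0.4,0],0,1]]'; python3 -m crank '[[[-4,0.4,0],0,1],[[-4,0.4,0],0,1]]'; python3 v.py f3.png scene 230 170 75 2.2 -1
```

```text
t: 19.0
ee_pos: [628.0, -6.6, 107.2]
orientation: [-0.002, 0.999, -0.045, 0.013]
ft_force: [5.4, -1.3, -0.9]
gripper_width: 11.7
t: 19.25
ee_pos: [620.6, -5.9, 107.9]
orientation: [-0.002, 0.999, -0.045, 0.015]
ft_force: [5.9, -0.1, -1.8]
gripper_width: 12.1
[620.63181706  -5.85615472 107.90398025] 12.064404488647464
```

View pics/f3.png

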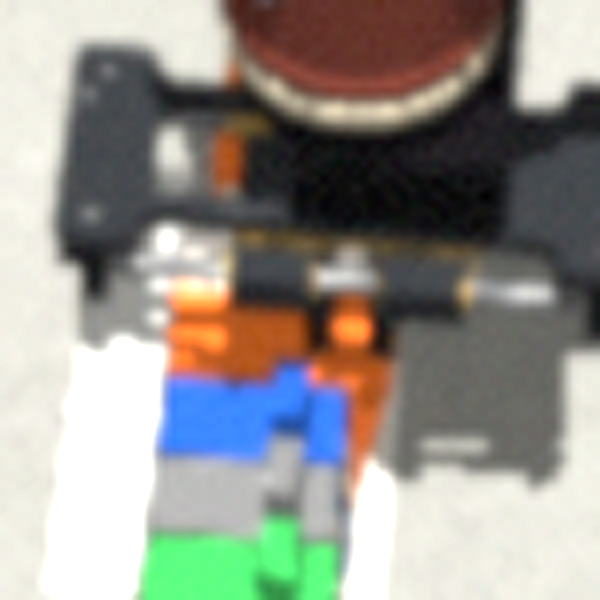

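```bash
python3 -m crank '[[[-4,0.4,0],0,1],[[-4,0.4,0],0,1],[[-4,0.4,0],0,1]]'; python3 -m crank '[[[-4,0.4,0],0,1],[[-4,0.4,0],0,1],[[-3,0.3,0],0,1]]'; python3 v.py f4.png scene 230 170 75 2.2 -1
```

```text
t: 19.68
ee_pos: [608.3, -4.7, 108.2]
orientation: [-0.002, 0.999, -0.045, 0.015]
ft_force: [5.2, -0.4, -3.3]
gripper_width: 12.5
t: 20.05
ee_pos: [596.7, -3.6, 107.9]
orientation: [-0.002, 0.999, -0.045, 0.016]
ft_force: [4.3, -1.0, -1.8]
gripper_width: 12.9
[596.72097729  -3.64693387 107.86088959] 12.928961576755858
```

View pics/f4.png

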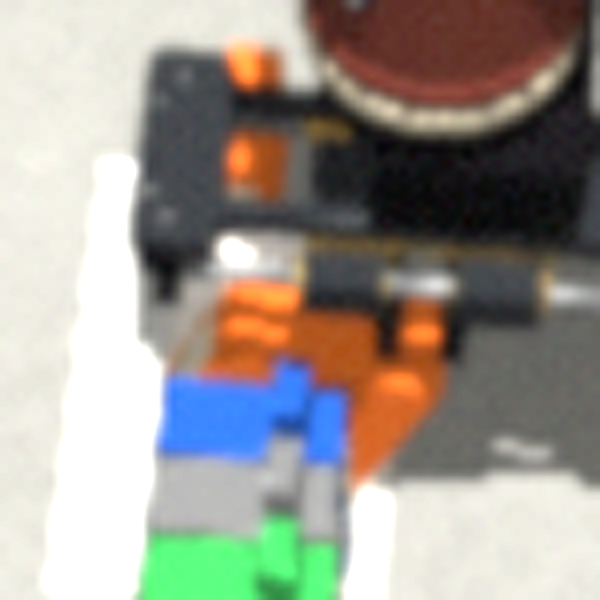

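```bash
python3 -m crank '[[[-1,0.2,4],0,1],[[-2,0.2,6],0,1],[[-3,0.3,8],0,1],[[-3,0.3,8],0,1]]'; python3 v.py f5.png scene 230 170 75 2.2 -1
```

```text
t: 20.6
ee_pos: [585.6, -2.6, 134.1]
orientation: [-0.002, 0.999, -0.045, 0.014]
ft_force: [0.5, -0.1, -2.2]
gripper_width: 11.8
[585.5798572   -2.59968698 134.12961903] 11.760070994369343
```

View pics/f5.png

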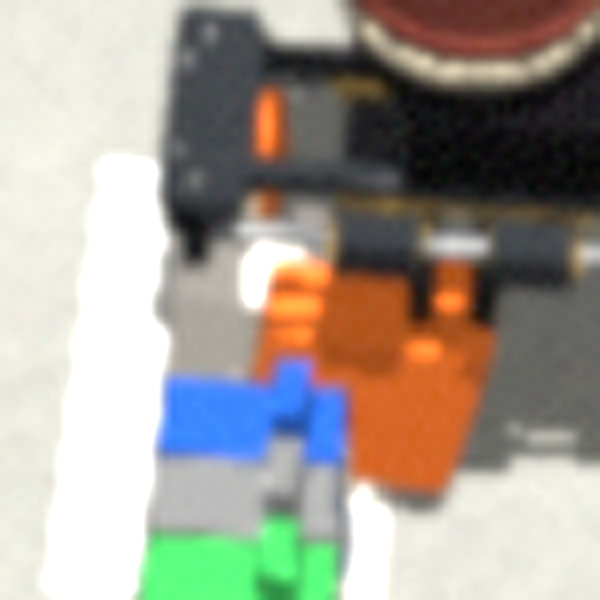

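```bash
python3 -m crank '[[[-1,0,8],0,1],[[-2,0,10],0,1],[[-2,0,12],0,1],[[-2,0,12],0,1],[[-2,0,12],0,1],[[-4,0,12],0,1]]'; python3 v.py f6.png scene 230 170 75 2.2 -1
```

```text
t: 21.4
ee_pos: [569.0, -2.5, 204.4]
orientation: [-0.002, 0.999, -0.045, 0.011]
ft_force: [-0.2, 0.4, -2.3]
gripper_width: 11.7
[569.02704415  -2.54668147 204.44667111] 11.745473622311964
```

View pics/f6.png

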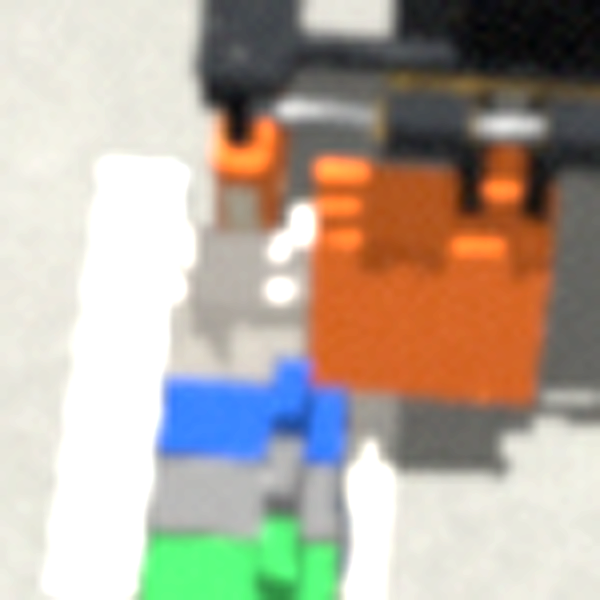

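```bash
python3 -m crank '[[[-5,0,15],0,1],[[-5,-5,20],0,1],[[-5,-15,20],-2,1],[[-5,-25,10],-2,1]]'; python3 - <<'E'
from h import *
np.set_printoptions(precision=1,suppress=True)
i=cv2.imread("pics/scene0.png");V=i.max(2)
yy,xx=np.mgrid[:420,:560]
m=(V<55)&(xx>284)&(xx<325)&(yy>95)&(yy<116)
c=biggest(m).reshape(-1,2)
ap=cv2.approxPolyDP(c.reshape(-1,1,2),3,True).reshape(-1,2);print(ap)
W=np.array([ray("scene",*q,75)[:2] for q in c]);r=cv2.minAreaRect(W.astype(np.float32));print(r)
b=cv2.moments(m.astype(np.uint8),True);print(ray("scene",b['m10']/b['m00'],b['m01']/b['m00'],75))
cv2.imwrite("pics/g1.png",cv2.convertScaleAbs(cv2.resize(i[80:165,255:345],(720,680),interpolation=2)[:600],alpha=2))
t=cv2.imread("pics/top0.png");V=t.max(2)
m=(V<60)&(xx>440)&(xx<490)&(yy>195)&(yy<265);c=biggest(m).reshape(-1,2)
W=np.array([ray("top",*q,75)[:2] for q in c]);print(cv2.minAreaRect(W.astype(np.float32)))
E
```

```text
t: 21.95
ee_pos: [547.7, -47.2, 274.5]
orientation: [-0.002, 0.997, -0.079, 0.012]
ft_force: [-0.4, -0.5, -2.7]
gripper_width: 11.6
[[290 104]
 [292 108]
 [315 113]
 [319 105]
 [297  99]]
((515.1475830078125, -435.5061950683594), (42.6501350402832, 94.10877227783203), 73.18482971191406)
[ 515.4 -436.6   75. ]
((514.9309692382812, -439.18927001953125), (45.960533142089844, 95.83728790283203), 73.68797302246094)
```

View pics/g1.png

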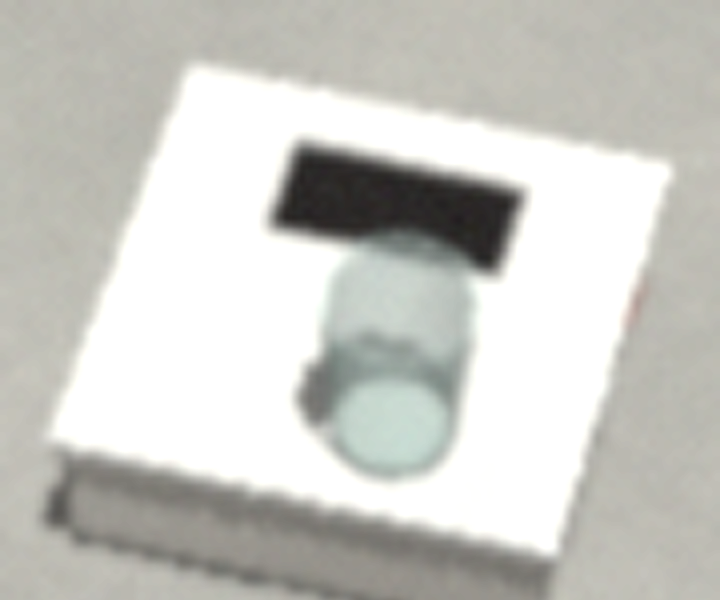

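```bash
python3 - <<'E'
from h import *
np.set_printoptions(precision=1,suppress=True)
P=[ray("scene",255+a/8,80+b/8,75)[:2] for a,b in((297,142),(525,190),(500,272),(270,228))]
print(np.mean(P,0),P,[np.degrees(np.arctan2(*(P[i]-P[j])[::-1])) for i,j in((0,1),(3,2))])
P=[ray("scene",255+a/8,80+b/8,75)[:2] for a,b in((190,65),(672,165),(555,555),(50,440))];c=np.mean(P,0);print("warmer",c,[np.degrees(np.arctan2(*(P[i]-P[j])[::-1])) for i,j in((0,1),(3,2))])
E
```

```text
[ 513.2 -433.5] [array([ 554. , -470.1]), array([ 459.9, -442.2]), array([ 472.6, -398.4]), array([ 566.4, -423.5])] [np.float64(-16.53353962253793), np.float64(-14.973652488280031)]
warmer [ 527.9 -384.6] [np.float64(-16.44915424792826), np.float64(-16.873167025402346)]
```

```bash
python3 -m crank '[[[-7,-30,15],-1,1],[[-7,-45,0],-1,1],[[-7,-45,0],-1,1],[[-7,-45,0],-1,1],[[-7,-45,0],-1,1],[[-7,-45,0],-1,1],[[-5,-40,0],-1,1],[[0,-25,0],0,1]]';python3 -m crank '[[[0,0,0],0,1]]'
```

```text
t: 22.95
ee_pos: [489.4, -390.1, 295.3]
orientation: [-0.001, 0.989, -0.147, 0.013]
ft_force: [1.4, 0.1, -2.2]
gripper_width: 11.3
t: 23.08
ee_pos: [486.7, -393.8, 295.6]
orientation: [0.0, 0.989, -0.15, 0.012]
ft_force: [-0.1, -0.2, -1.9]
gripper_width: 11.5
```

```bash
python3 -m crank '[[[5,-18,0],0,1],[[2,-18,0],0,1],[[0,0,-20],0,1],[[0,0,-30],0,1],[[0,0,-25],0,1],[[0,0,-10],0,1],[[0,0,0],0,1]]'; python3 v.py g2.png scene 255 60 90 2.0 -1; python3 v.py g3.png top 400 160 100 1.2 -1
```

```text
t: 23.95
ee_pos: [490.8, -426.9, 206.3]
orientation: [-0.001, 0.989, -0.149, 0.011]
ft_force: [0.7, 0.2, -2.7]
gripper_width: 11.9
[ 490.81288317 -426.85761349  206.31268107] 11.865648069528996
[ 490.96849915 -427.08855361  206.79558863] 11.488567616310247
```

View pics/g2.png

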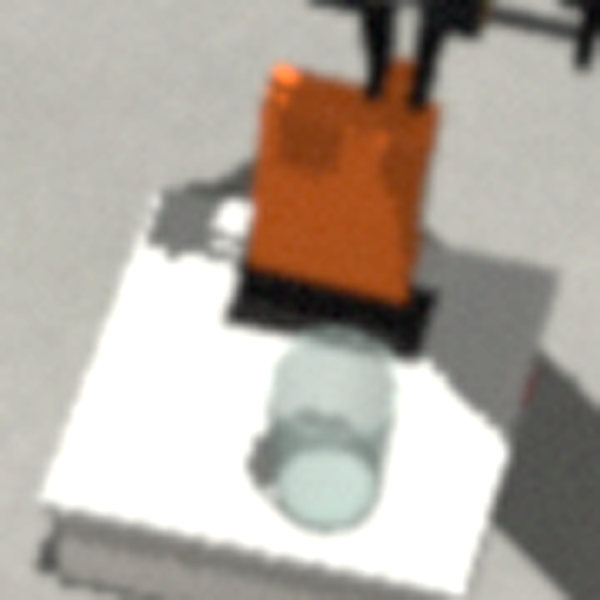

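View pics/g3.png

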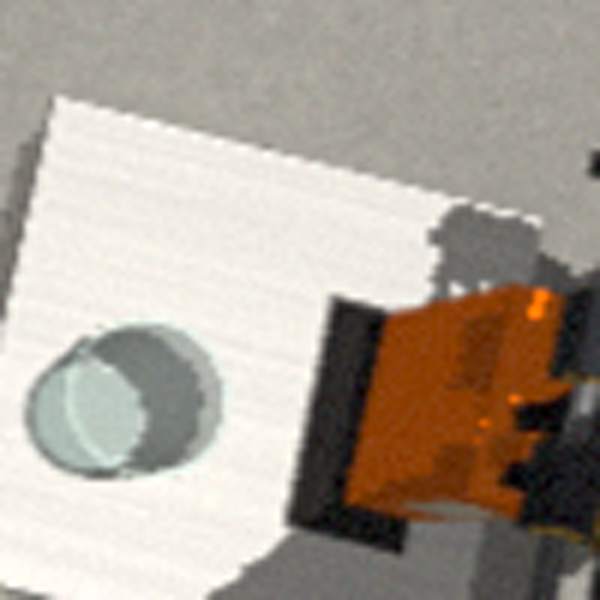

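```bash
python3 - <<'E'
from h import *
np.set_printoptions(precision=1,suppress=True)
k=600/90
A=(255+248/k,60+265/k);B=(255+413/k,60+303/k);C=(400+385/6,160+318/6);D=(400+345/6,160+500/6)
print(tri(C,A),tri(D,B))
n=np.array([.281,.96])
for z in(105,110):
  for nm,p,q in(("scene",A,B),("top",C,D)):
    a,b=ray(nm,*p,z),ray(nm,*q,z);m=(a+b)[:2]/2-15*n;d=a-b;print(z,nm,a[:2],b[:2],"centre",m,np.linalg.norm(d),np.degrees(np.arctan2(d[1],d[0])))
e=np.array([490.9,-427]);print("kin centre",e+22*np.array([.957,-.29]))
E
```

```text
[ 555.4 -442.    96.6] [ 478.3 -417.4   96.8]
105 scene [ 555.3 -434. ] [ 475.8 -408.3] centre [ 511.3 -435.5] 83.53096665491223 -17.875281467024802
105 top [ 554.8 -438.4] [ 481.4 -415.4] centre [ 513.9 -441.3] 76.92469330234142 -17.39310686290783
110 scene [ 555.5 -429.4] [ 476.3 -403.9] centre [ 511.7 -431. ] 83.18241201188374 -17.87528146702458
110 top [ 554.2 -436.1] [ 481.2 -413.2] centre [ 513.5 -439.1] 76.51290517639707 -17.39310686290787
kin centre [ 512.  -433.4]
```

```bash
python3 -m crank '[[[2,-2,-10],1,1],[[0,0,-10],0,1],[[0,0,-6],0,1],[[0,0,0],0,1]]'; python3 v.py g4.png scene 255 60 90 2.0 -1; python3 v.py g5.png top 400 160 100 1.2 -1
```

```text
t: 24.55
ee_pos: [493.8, -430.4, 181.0]
orientation: [-0.001, 0.99, -0.14, 0.013]
ft_force: [-0.4, -0.4, -1.8]
gripper_width: 11.1
[ 493.77592219 -430.35556198  180.97482477] 11.065540143860124
[ 493.80016509 -430.51396926  181.29350004] 11.570523682653379
```

View pics/g4.png

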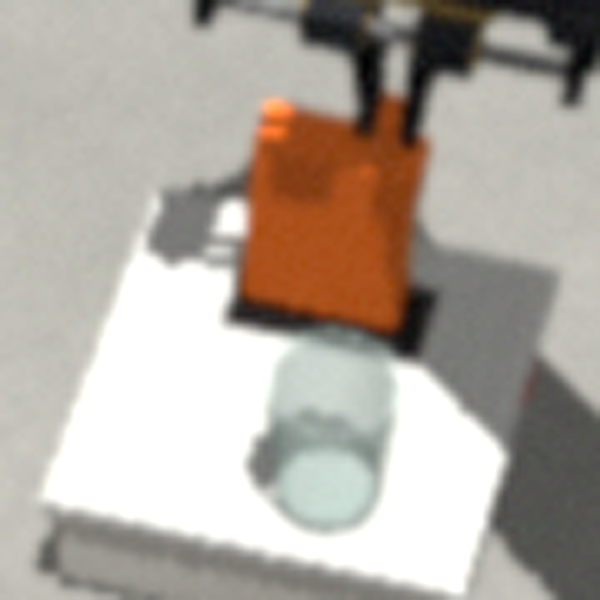

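View pics/g5.png

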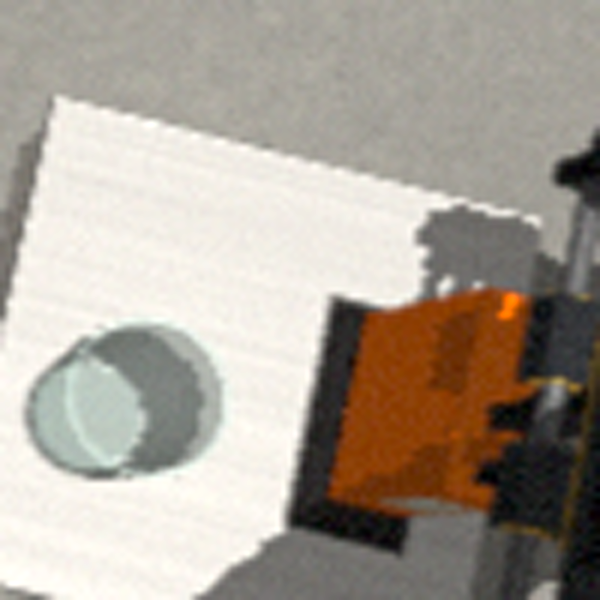

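```bash
python3 -m crank '[[[-1,-3.5,-3],0,1],[[0,0,-2],0,1],[[0,0,0],0,1]]'; python3 -m crank '[[[0,0,-1.5],0,1],[[0,0,-1.5],0,1]]';python3 -m crank '[[[0,0,-1],0,1],[[0,0,0],0,1]]'
```

```text
t: 25.02
ee_pos: [492.9, -434.8, 176.8]
orientation: [-0.0, 0.99, -0.14, 0.013]
ft_force: [0.2, 0.4, -3.3]
gripper_width: 11.6
t: 25.28
ee_pos: [494.0, -435.7, 175.5]
orientation: [0.001, 0.99, -0.14, 0.015]
ft_force: [1.9, 0.5, 11.2]
gripper_width: 11.1
t: 25.52
ee_pos: [494.5, -436.0, 175.7]
orientation: [0.001, 0.99, -0.139, 0.016]
ft_force: [-0.8, 0.2, -0.2]
gripper_width: 11.3
```

```bash
python3 v.py g6.png scene 270 80 60 2.0 -1; python3 v.py g7.png top 435 190 60 1.2 -1
```

```text
[ 494.48472489 -435.96826406  175.71049951] 11.2509453923434
[ 494.49646838 -436.01268695  175.6899812 ] 11.256279524150315
```

View pics/g6.png

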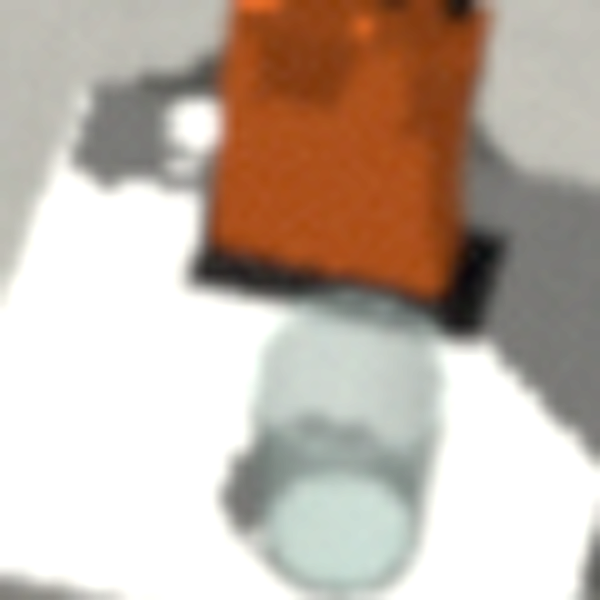

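View pics/g7.png

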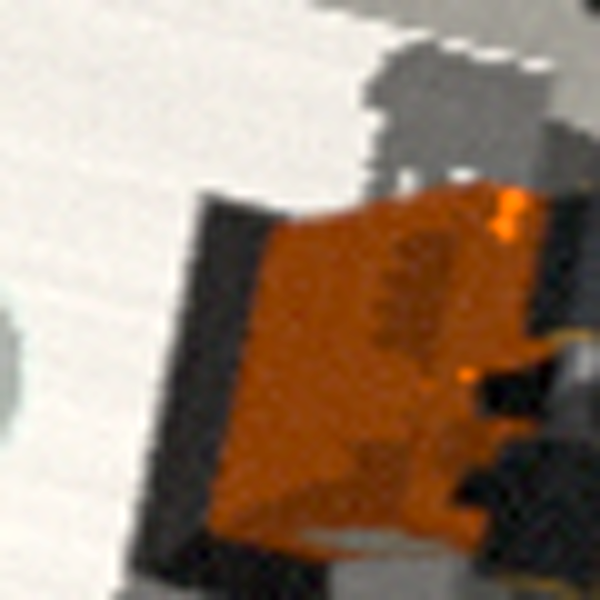

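```bash
python3 -m crank '[[[0,0,4],0,1],[[-1,2.5,1],0,1],[[-1,2,0],0,1],[[0,0,0],0,1],[[0,0,0],0,1]]'
```

```text
t: 26.25
ee_pos: [492.1, -430.6, 179.9]
orientation: [0.001, 0.99, -0.139, 0.015]
ft_force: [-0.1, 1.0, -1.9]
gripper_width: 11.4
```

Moved (-2.4, +5.4), as wanted. Lowering again.

```bash
python3 -m crank '[[[0,0,-2],0,1],[[0,0,-1.5],0,1],[[0,0,-1],0,1]]'; python3 -m crank '[[[0,0,-1],0,1],[[0,0,0],0,1]]'; python3 v.py g8.png scene 270 80 60 2.0 -1; python3 v.py g9.png top 435 190 60 1.2 -1
```

```text
t: 26.62
ee_pos: [492.5, -431.1, 175.7]
orientation: [0.001, 0.99, -0.139, 0.016]
ft_force: [0.3, -0.2, 6.2]
gripper_width: 11.4
t: 26.88
ee_pos: [493.0, -431.7, 175.8]
orientation: [0.001, 0.99, -0.139, 0.017]
ft_force: [-0.5, 0.7, -1.6]
gripper_width: 11.7
[ 493.04312407 -431.65006675  175.80267046] 11.681776015972911
[ 493.03520101 -431.66102013  175.76053768] 11.197565557563875
```

View pics/g8.png

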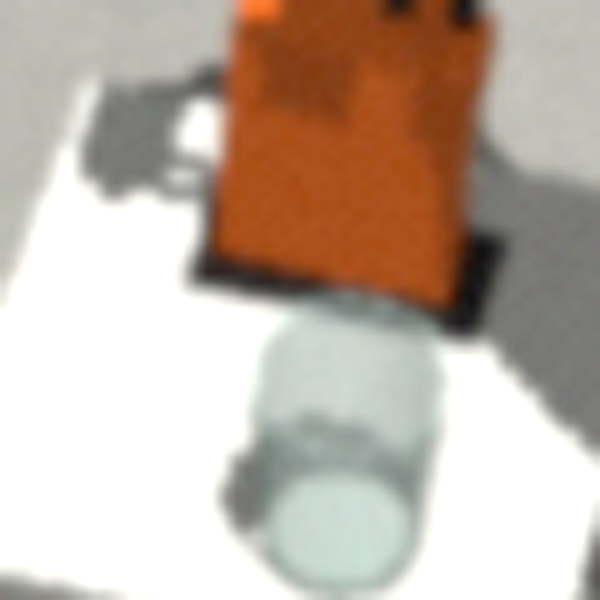

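View pics/g9.png

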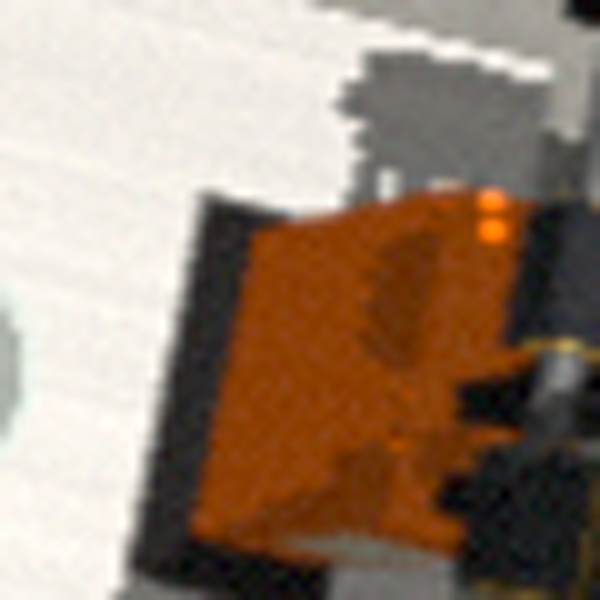

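```bash
python3 -m crank '[[[0,0,-1.2],0,1]]'; python3 -m crank '[[[0,0,0],0,0.68],[[0,0,0],0,0.6],[[0,0,0],0,0.4],[[0,0,0],0,0.3]]'; python3 v.py h1.png scene 255 60 90 2.0 -1; python3 v.py h2.png top 435 190 60 1.2 -1
```

```text
t: 27.1
ee_pos: [493.7, -432.2, 175.6]
orientation: [0.002, 0.99, -0.139, 0.017]
ft_force: [0.2, 0.1, 10.4]
gripper_width: 11.7
t: 27.6
ee_pos: [493.8, -432.1, 175.1]
orientation: [0.002, 0.99, -0.139, 0.017]
ft_force: [1.1, 0.2, -0.7]
gripper_width: 27.0
[ 493.75175149 -432.09583188  175.11566807] 27.048417291806906
[ 493.73254614 -432.08357107  175.08915016] 28.663140082780934
```

View pics/h1.png

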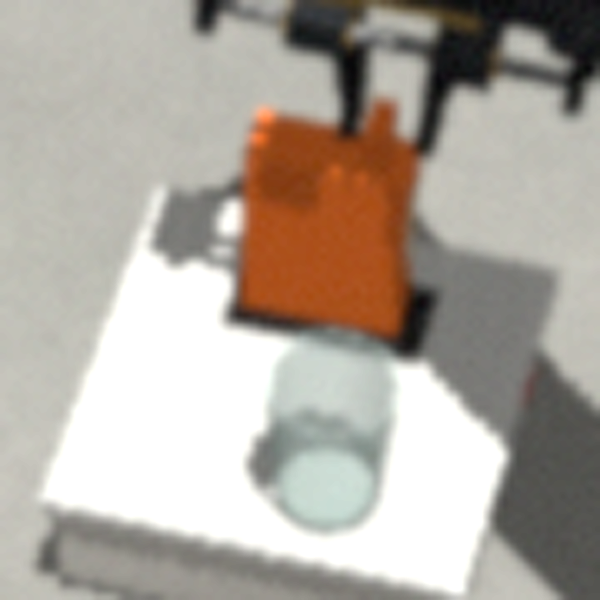

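View pics/h2.png

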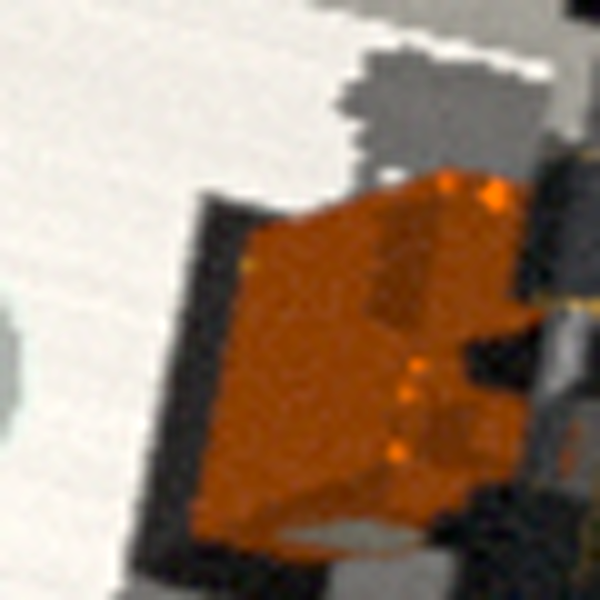

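```bash
python3 -m crank '[[[0,0,0],0,0],[[0,0,0],0,0],[[0,0,8],0,0],[[0,0,15],0,0],[[0,0,30],0,0],[[0,0,40],0,0],[[-10,20,30],0,0],[[-20,50,0],0,0]]';python3 -m crank '[[[-20,60,0],0,0],[[-10,60,0],0,0],[[0,60,0],0,0],[[0,60,0],0,0],[[0,50,0],0,0],[[0,10,0],0,0],[[0,0,0],0,0],[[0,0,0],0,0]]'; python3 - <<'E'
from workcell import camera
from h import *
for n in("scene","top"):cv2.imwrite(f"pics/{n}9.png",camera(n)[:,:,::-1])
i=cv2.imread("pics/scene9.png");j=cv2.imread("pics/top9.png")
cv2.imwrite("pics/k1.png",np.hstack([cv2.convertScaleAbs(cv2.resize(i[75:145,260:330],(400,400),interpolation=2),alpha=2),cv2.resize(j[185:255,430:500],(400,400),interpolation=2)]))
E
```

```text
t: 28.7
ee_pos: [462.2, -365.1, 306.8]
orientation: [0.004, 0.99, -0.142, 0.018]
ft_force: [-0.4, 0.2, 1.5]
gripper_width: 43.6
t: 29.7
ee_pos: [436.1, -81.6, 317.0]
orientation: [-0.0, 0.989, -0.145, 0.023]
ft_force: [-0.2, 0.4, -0.5]
gripper_width: 43.2
```

View pics/k1.png

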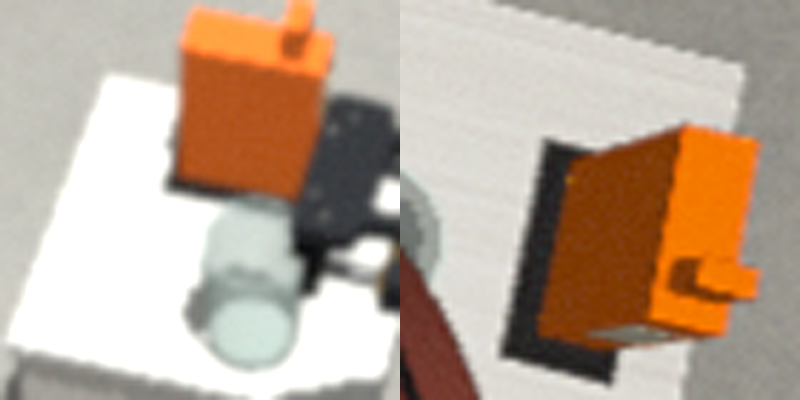

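View pics/scene9.png

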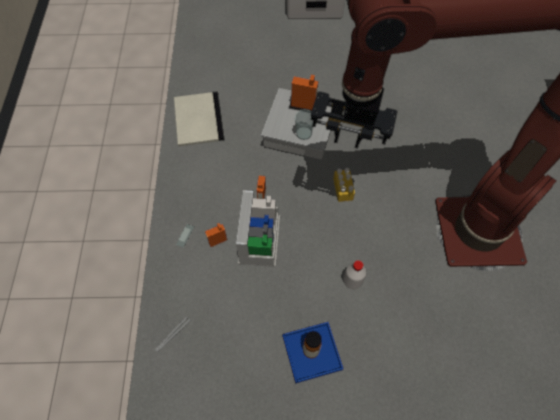

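View pics/top9.png

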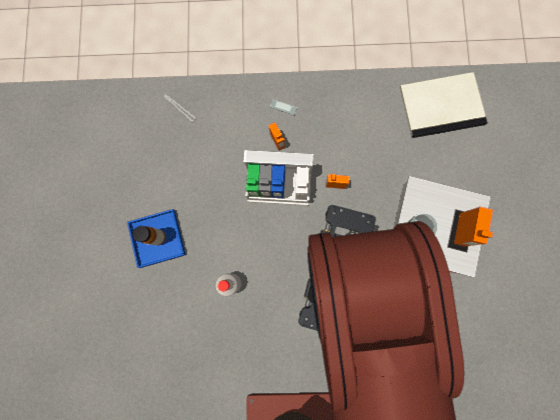

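```bash
python3 -m crank '[[[0,0,0],0,0],[[0,0,0],0,0]]'; python3 -c "
from workcell import job;print(job.hand_in())"
```

```text
t: 30.05
ee_pos: [436.1, -83.0, 316.8]
orientation: [-0.0, 0.989, -0.147, 0.022]
ft_force: [0.1, -0.4, -0.4]
gripper_width: 43.5
the job is handed in; nothing more can be done
None
```

I set the jar down in the blue tray. Then I took the orange cassette by its rib, tipped it about 0.3 rad (roughly 17 degrees) over the lip, drew it out and stood it on the mat. I handed in at about 30 s with the arm clear; no verdict was reported.

**Last checks**
- **Jar:** upright and about 5 mm from the tray centre.
- **Orange cassette:** upright and square to about 1 degree. It is off the mat centre by about 2 mm along the mat's x and 1 to 4 mm along its y, with all edges inside the mat.
- **Other cassettes and bystanders:** the four other cassettes, the beaker and the wash bottle looked unmoved. I judged these by eye. The tube rack was hidden from the top camera by the arm and partly hidden in the scene view, so I could not check it fully.

**What failed or disagreed**
- **First jar grasp:** it closed above the cap without touching it. The fingertips sit about 20 mm higher than the reported height; light contact on the cap (17 N at its peak) and the scene picture both showed this. I allowed for it in the later moves.
- **Cameras:** the two cameras differed by 3 to 8 mm in y on most objects and by 16 mm on the tube rack. I relied on the scene view, because it agreed with the robot.
- **Mat placing:** I set the cassette down once, lifted it 4 mm to correct its position by about 5 mm, then set it down again and released it.

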